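Load the sample changer from the turntable

ROBOT

A 6-joint arm with a two-finger parallel gripper is mounted at the origin on a cart in front of the work surface, level with it; the furniture and walls round the work are solid. World frame = base frame: x ahead of the robot, y to its left, z up, the work surface at z = 0. Lengths are in m, angles in rad, forces in N, time in s.
With the tool pointing down it reaches from about 0.25 to 0.725 m from the base axis. Payload 4 kg.
Tool frame: the origin (TCP) lies at the very end of the fingers, on their centre line; the grasp point (between the pads) lies 19 mm behind it; y points along the fingers, z is the direction in which the jaws open and shut, and the axes are right-handed (so a half turn about y gives the same grasp; the last joint's range is limited). The gripper opens to 85 mm and grips with 20 to 120 N. Pads are 22 mm wide; open, the fingers measure 114 mm over their backs; the gripper's body (76 mm by 85 mm) begins 54 mm behind the grasp point. The pads swing forward as they close: fully open they stand 13 mm farther back than shut.
Start: joints at [-1.264, 0.241, 0.005, 1.335, 0, 1.571], TCP at [0.151, -0.477, 0.231] pointing down, gripper open.
Joint ranges: [-2.72, 2.72], [-1.05, 1.87], [-1.09, 1.28], [-1.99, 2.15], [-1.42, 1.44], [-3.14, 3.14]. Speed limits (rad/s): [2.79, 2.79, 3.14, 3.14, 3.14, 3.14].

INTERFACE

Orientations are given as a unit quaternion [x, y, z, w].
In Python, from workcell import bot gives the robot as it stands. The module is installed in compiled form; this text tells all that it offers.
- The arm moves only by the tool move_arm, never from a script. Its argument "increments" is a list of rows, each an object with "grip": the closure, from 0 (fully open) to 1 (shut); "linear": the shift along the tool's x, y, z scaled (see below), a list of three; "twist": the turn about the tool's y scaled (see below). A call has exactly 5 rows; each row shifts and turns the pose as measured when the row begins, along the tool's axes as they then stand; what a row does not reach is not made up. The controller multiplies each number of a shift by 0.2 m and each number of a turn by 2 rad. A row lasts 1/10 s, in which the tool goes at most 50 mm and 8.59 degrees, less where a joint would pass 70% of its speed; a pose out of reach is approached as far as the arm can. A call with a number of a shift or a turn outside -1 to 1 is refused whole. A call with a gripper value outside its range is refused whole. The fingers move at their own pace and stop on an object; the grip force is fixed at half the most. Time passes only in rows, so rows that do not move let the fingers close, or fill a call up. It gives the time, the measured TCP pose, the force and the opening at its end, in the units of the state.
- bot.get_obs(): the state, without advancing time (a new reading comes with each control period).
- bot.camera(name): name is "scene" or "top" or "wrist"; returns (picture, depth): 400x640x3 uint8, blue, green, red; 400x640 float32, m along the optical axis (not along the pixel's ray), 0 where there is no reading.
- bot.camera_params(name): a dict with "camera_matrix" (3x3 intrinsics, pixels), "rvec" (rotation vector, rad) and "tvec" (3), from world to camera coordinates, as OpenCV has them; the wrist camera has in their place "T_tool_cam" (4x4, takes a point from camera to tool coordinates, whose origin is the TCP and whose axes are the tool frame's). Camera axes: x right, y down, z forward; pixel columns grow to the right and rows downward; lengths in m; the calibration is good to about 2 mm. A picture is of the moment at which its call begins: read the wrist's pose just before it. camera_params takes no time and is no camera call.
- bot.job_done(): hands the job in, once; it reports no verdict.
The state is a dict: "clock": time; "joint_pos": joint angles; "joint_vel": joint speeds; "tau": joint torques, N m; "eef_pos": TCP position; "tool_rot": TCP orientation; "ft_force": force on the tool from outside, world axes, zero at the start; "ft_torque": the same for the moment, N m; "grip_width": finger opening in m.
Only numpy, scipy, OpenCV 4.12 (cv2) and the standard library are available. Lean on these libraries where they do the work, as an engineer would, in place of code of your own. Each camera call takes 0.05 s, during which the arm holds its last target. There are 200 camera calls.

TASK

Take every sample jar off the turntable and stand it upright in a compartment of its own in the loose tray, leaving the dropper bottle standing on the turntable. When all jars are in the tray, slide the loaded tray into the docking bay until it is fully home against the back, and then push the lock lever beside the bay all the way back. Do not knock over the beaker.

Things in the scene. Friction and masses are not known exactly. Their poses are not given: they have to be found in the camera images.
- jar_a: sample jar, amber glass with a white screw lid, 53 mm diameter, 62 mm high, about 0.1 kg; lid 51 mm diameter, the topmost 14 mm. Origin: centre of its underside, z up. It starts upright on the turntable; it may be absent.
- jar_b: sample jar, amber glass with a white screw lid, 53 mm diameter, 62 mm high, about 0.1 kg; lid 51 mm diameter, the topmost 14 mm. Origin: centre of its underside, z up. It starts upright on the turntable; it may be absent.
- jar_c: sample jar, amber glass with a white screw lid, 53 mm diameter, 62 mm high, about 0.1 kg; lid 51 mm diameter, the topmost 14 mm. Origin: centre of its underside, z up. It starts upright on the turntable; it may be absent.
- jar_d: sample jar, amber glass with a white screw lid, 53 mm diameter, 62 mm high, about 0.1 kg; lid 51 mm diameter, the topmost 14 mm. Origin: centre of its underside, z up. It starts upright on the turntable; it may be absent.
- dropper: small amber dropper bottle with a black rubber bulb, 33 mm diameter, 94 mm high, standing among the jars on the turntable; stays there. Origin: centre of its underside.
- turntable: low turntable fixed to the worktop; its grey disc (radius 105 mm, top at z = 22 mm) spins freely about the upright axis through this origin, at worktop height. The jars and the dropper bottle stand on it about 75 mm from the axis, about 88 mm apart when all five places are used.
- tray: loose aluminium tray, 165 mm (x) by 136 mm (y), 0.45 kg. Origin: centre of its underside. Slides easily on two plastic runners; floor top 6 mm, rim top 26 mm (3 mm thick), dividers 24 mm up, one 14 mm thick along y and one 3 mm thick along x through the centre, make four compartments centred at x = +-43, y = +-33 mm, 72 by 63 mm inside. Its +x end enters the bay first.
- tray_grip (a point): middle of the tray's grip, at x = -107 mm, 40 mm above the worktop: a black upright rib at the front of the tray along its x axis, 12 mm thick (y), 50 mm long, top 55 mm above the worktop, both sides free; keep it off the worktop's front edge (x about 0.33 m); pinch it across y from above.
- bay: docking bay fixed to the worktop: side walls 146 mm apart from x = -69 to +84 mm, canopy above (94 to 100 mm up), white housing 150 mm high behind. No floor. Origin: on the worktop where a home tray's origin lies; x points into the bay, as the tray's x then does. Stop face at x = +83.5 mm. Lips 33 to 39 mm up reach 9 mm in over the tray's rims.
- bay_mouth (a point): on the worktop in the middle of the bay's mouth, at x = -107 mm in the bay's frame, axes as the bay's: front end of two steel lead-ins (22 mm high), which flare from 146 mm apart at the walls to about 170 mm here. The front 13 mm of a home tray and all its grip rib stick out of the walls.
- lock (a joint): lock lever on a block left (+y) of the bay's mouth, at x = -100, y = +110 mm in the bay's frame, angle in rad: 0 leaning towards the front (-x of the bay), 1.0 fully back (+x of the bay). It stays where it is left; push it near its tip.
- lock_tip (a point): centre of the 24 mm ball at the tip of the lock lever, about 83 mm up; the lever is 70 mm long and swings in the bay's x-z plane about an axis 22 mm up, from 0.5 rad forward of upright to 0.5 rad behind it. Its block is 60 by 22 mm, 24 mm high; force at the tip about 1 N.
- beaker: loose small glass beaker, 51 mm diameter and 51 mm high, a bystander. Origin: centre of its underside.
Not all that is in view belongs to the job. Leave any yellow look-alike of the jar_d alone.

How it is judged:
By the outcome, as a careful person would: the job done as asked, in the order asked, and still so for the second after the job is handed in, with the robot touching nothing.
Of jar_a, jar_b, jar_c, jar_d only 3 to 4 are there at a start; the rules pass over those that are not, and their reading is None.
At some moment in a run one of tray may be knocked a few centimetres aside while the robot is not near it.
Once in a run the grip may slacken for a moment while it holds something.
It also fails if it takes over 200 s, if anything falls off the work surface, if the arm or the gripper's body presses on something with over 40 N, if the wrist force passes 120 N, or if a joint passes its speed limit or range.

## Working session

There is one attempt and no reset: what is moved stays moved. The work goes in short steps, Python scripts to look and compute and a tool call to move; the robot and the scene stay as the last step left them, time stands still between calls to the robot, and variables do not carry over. Pictures are saved under pics/ and viewed, about 12 in all and at most 16, crops included, and the job is handed in when it is done.

Besides the shell and the picture viewer there is one more tool, called after "Call:" as name([rows], argument=value, ...), one row to a line, values as JSON. move_arm: Moves the arm, as the interface text tells. Its arguments: {"type":"object","properties":{"increments":{"type":"array"}},"required":["increments"]}

```bash
mkdir -p pics
cat > h.py <<'E'
import numpy as np, cv2
from workcell import bot
from scipy.spatial.transform import Rotation as R
def snap(n,f):
    o=bot.get_obs(); im,d=bot.camera(n); p=bot.camera_params(n); K=np.array(p["camera_matrix"])
    if n=="wrist":
        T=np.eye(4);T[:3,:3]=R.from_quat(o["tool_rot"]).as_matrix();T[:3,3]=o["eef_pos"];T=T@np.array(p["T_tool_cam"])
    else:
        W=np.eye(4);W[:3,:3]=cv2.Rodrigues(np.array(p["rvec"]))[0];W[:3,3]=np.ravel(p["tvec"]);T=np.linalg.inv(W)
    cv2.imwrite(f"pics/{f}.png",im); np.savez(f"pics/{f}.npz",im=im,d=d,K=K,T=T)
    return im,d,K,T
def cloud(f):
    z=np.load(f"pics/{f}.npz"); d=z["d"]; v,u=np.mgrid[:400,:640]
    P=np.stack([u,v,np.ones_like(u)],-1)@np.linalg.inv(z["K"]).T*d[...,None]
    return P@z["T"][:3,:3].T+z["T"][:3,3]
def plane(f,u,v,h):
    z=np.load(f"pics/{f}.npz"); r=z["T"][:3,:3]@np.linalg.inv(z["K"])@[u,v,1]; c=z["T"][:3,3]
    return c+r*(h-c[2])/r[2]
E
python3 - <<'E'
from h import *
o=bot.get_obs(); print(o); print(R.from_quat(o["tool_rot"]).as_matrix().round(3))
for n in("scene","top"): 
    im,d,K,T=snap(n,n+"0"); print(n,K,T.round(3))
E
```

```text
{'clock': 0.0, 'joint_pos': array([-1.26397870e+00,  2.41393081e-01,  3.73927428e-03,  1.33520294e+00,
       -4.94400872e-06,  1.57082874e+00]), 'joint_vel': array([-7.41810497e-04,  5.18670777e-05,  2.55598345e-04,  7.34436022e-04,
        1.21523169e-03, -1.46309586e-03]), 'tau': array([-9.38933808e-04, -3.72314537e+01,  2.52409369e+01,  1.70999730e-02,
       -1.56107326e-04,  2.10809802e-06]), 'eef_pos': array([ 0.15082269, -0.4760534 ,  0.23042864]), 'tool_rot': array([-0.1081531 ,  0.69952349, -0.6980842 ,  0.10792699]), 'ft_force': array([ 0.58439241,  0.1094423 , -0.90503114]), 'ft_torque': array([-0.00212022, -0.0134392 , -0.01722426]), 'grip_width': 0.08533154299294955}
[[-0.953 -0.001  0.302]
 [-0.302  0.002 -0.953]
 [ 0.    -1.    -0.002]]
scene [[501.28172769   0.         330.59449965]
 [  0.         501.28172769 202.32770923]
 [  0.           0.           1.        ]] [[ 0.877 -0.277  0.393 -0.07 ]
 [-0.48  -0.476  0.737 -1.156]
 [-0.018 -0.835 -0.551  0.91 ]
 [ 0.     0.     0.     1.   ]]
top [[380.21701679   0.         320.11865973]
 [  0.         380.21701679 195.35490168]
 [  0.           0.           1.        ]] [[-0.021 -0.982  0.187  0.332]
 [-1.     0.025  0.016 -0.02 ]
 [-0.02  -0.186 -0.982  1.169]
 [ 0.     0.     0.     1.   ]]
```

View pics/top0.png

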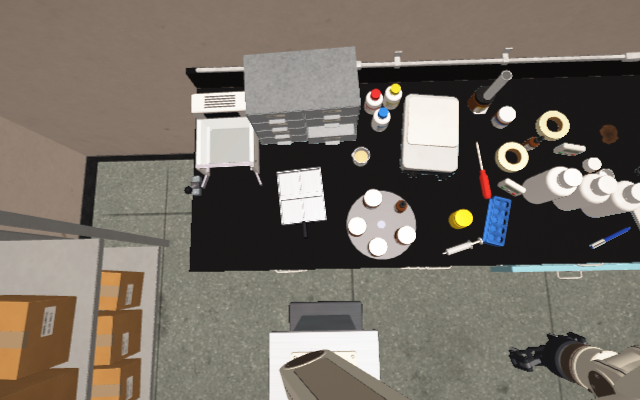

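View pics/scene0.png

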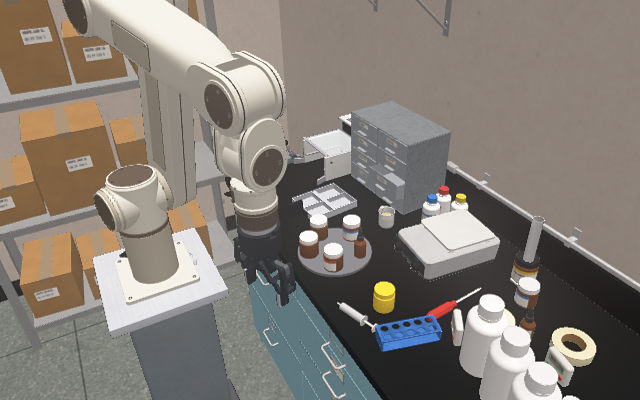

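The top view shows four jar lids at (373,199), (357,227), (378,247) and (406,236). The dropper is at (401,206), the beaker at (361,156), the tray at (302,195), the bay at (227,145) and the lock near (195,187). The yellow jar at (461,219) is the decoy. Next I'll turn these into positions.

Run:
```python
from h import *
z=np.load("pics/top0.npz"); im=z["im"]; C=cloud("top0")
for n,(u,v,h) in dict(A=(373,199,.084),B=(357,227,.084),C=(378,247,.084),D=(406,236,.084),drop=(401,206,.1),beak=(361,156,.05),tray=(302,195,.02),tt=(381,225,.022)).items(): print(n,plane("top0",u,v,h).round(3),C[v,u].round(3))
# lid centroids by colour+height
m=((im.min(-1)>150)&(abs(C[...,2]-.084)<.015)&(C[...,1]<.15)&(C[...,1]>-.2)&(C[...,0]<.6)).astype(np.uint8)
n,l,s,c=cv2.connectedComponentsWithStats(m)
for i in range(1,n):
    if s[i,4]>40: print("lid",c[i].round(1),s[i,4],plane("top0",*c[i],.084).round(4))
a=cv2.resize(im[80:260,170:350],(720,720),interpolation=cv2.INTER_CUBIC); cv2.imwrite("pics/crop1.png",cv2.resize(a,(600,600)))
```

```text
A [ 0.524 -0.155  0.084] [ 0.524 -0.155  0.084]
B [ 0.444 -0.106  0.084] [ 0.444 -0.106  0.083]
C [ 0.386 -0.162  0.084] [ 0.386 -0.162  0.084]
D [ 0.415 -0.243  0.084] [ 0.415 -0.243  0.084]
drop [ 0.499 -0.231  0.1  ] [ 0.501 -0.234  0.088]
beak [ 0.664 -0.129  0.05 ] [ 0.67  -0.131  0.03 ]
tray [0.553 0.054 0.02 ] [0.553 0.054 0.023]
tt [ 0.455 -0.183  0.022] [ 0.455 -0.183  0.02 ]
lid [372.9 197.5] 239 [ 0.5283 -0.1548  0.084 ]
lid [357.1 225.8] 250 [ 0.4475 -0.106   0.084 ]
lid [377.9 246.4] 264 [ 0.3878 -0.1623  0.084 ]
```

View pics/crop1.png

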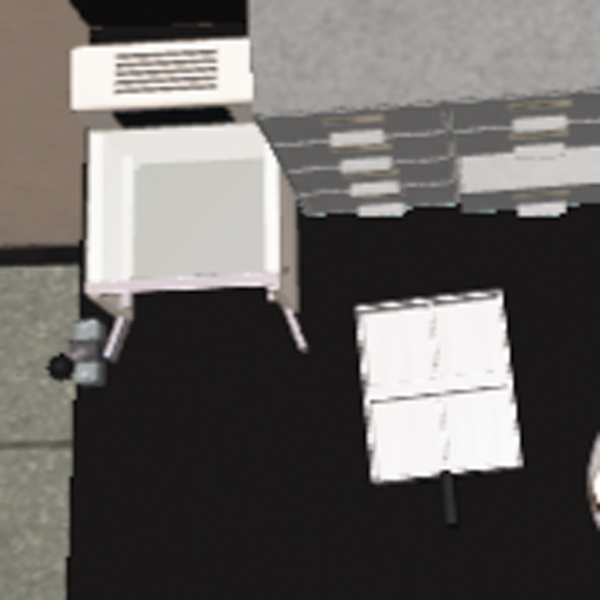

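The crop shows the tray corners at crop px (357,307), (501,291), (521,466) and (373,482), with the rib ending at (451,523). The canopy front edge runs (88,292)-(278,283), the lead-in tips are near (110,360) and (305,350), and the lever ball is at (60,367). Next: poses and a move planner.

```bash
cat >> h.py <<'E'
def plan(wps, grip, lin=.2, n=None):
    """wps: list of (x,y,z,yaw|None); yaw = world heading of tool z (mod pi). prints rows"""
    o=bot.get_obs(); M=R.from_quat(o["tool_rot"]).as_matrix(); p=np.array(o["eef_pos"]); rows=[]
    for w in wps:
        if len(w)>3 and w[3] is not None:
            cur=np.arctan2(M[1,2],M[0,2]); dy=(w[3]-cur+np.pi/2)%np.pi-np.pi/2
        else: dy=0
        d=np.array(w[:3])-p; k=int(np.ceil(max(np.abs(d).max()/(lin*.2),abs(dy)/.14,1)-1e-6))
        for i in range(k):
            l=M.T@(d/k)/.2; t=-dy/k/2   # tool y is down
            rows.append((l.round(3).tolist(),round(t,3))); M=R.from_euler("z",dy/k).as_matrix()@M
        p=np.array(w[:3])
    print("at",np.round(o["eef_pos"],3),"yaw",round(float(np.arctan2(*R.from_quat(o["tool_rot"]).as_matrix()[[1,0],2])),3),"w",round(o["grip_width"],4),"t",round(o["clock"],1),"F",np.round(o["ft_force"],1),"j6",round(o["joint_pos"][5],2))
    for i,r in enumerate(rows): print(i%5,r[0],r[1])
E
python3 - <<'E'
from h import *
C=cloud("top0")
g=lambda x,y,h: plane("top0",170+x/3.3333-.35,80+y/3.3333-.35,h)[:2].round(4)
t=np.array([g(*q,.026) for q in((357,307),(501,291),(521,466),(373,482))]); c=t.mean(0)
dx=(t[0]+t[1]-t[2]-t[3])/2; dy=(t[0]+t[3]-t[1]-t[2])/2
print("tray",c,"sz",np.linalg.norm(dx),np.linalg.norm(dy),"yaw",np.arctan2(dx[1],dx[0]),np.arctan2(-dy[0],dy[1]),"grip end",g(451,523,.055))
a,b=g(88,292,.1),g(278,283,.1);print("canopy front",a,b,a-b)
a,b=g(70,48,.15),g(250,40,.15);print("housing",a,b)
a,b=g(110,360,.022),g(305,350,.022);print("leadtips",a,b,(a+b)/2,np.arctan2(-(a-b)[0],(a-b)[1]))
print("lever",g(60,367,.083),"block",g(90,350,.024))
# cloud points near canopy & walls
m=(C[...,0]>.5)&(C[...,0]<.9)&(C[...,1]>.14)&(C[...,1]<.4)
for lo,hi in((.09,.106),(.145,.155)):
    q=C[m&(C[...,2]>lo)&(C[...,2]<hi)]; r=cv2.minAreaRect(q[:,:2].astype(np.float32)); print(lo,len(q),r,cv2.boxPoints(r).round(3).tolist())
q=np.array([plane("top0",*p,.084)[:2] for p in((372.9,197.5),(357.1,225.8),(377.9,246.4))]);print(q)
E
```

```text
tray [0.55135  0.057125] sz 0.16474377833472192 0.13494948128836956 yaw 0.08843418813089449 0.08606430048626876 grip end [0.4226 0.0451]
canopy front [0.6281 0.3581] [0.6318 0.1911] [-0.0037  0.167 ]
housing [0.8336 0.3649] [0.8362 0.2081]
leadtips [0.5838 0.3624] [0.5886 0.1805] [0.5862  0.27145] 0.026382002925776048
lever [0.5652 0.3862] block [0.5933 0.3809]
0.09 2854 ((0.6635469794273376, 0.2650967240333557), (0.22557003796100616, 0.24847175180912018), 81.44935607910156) [[0.5239999890327454, 0.1720000058412552], [0.7699999809265137, 0.13500000536441803], [0.8029999732971191, 0.3580000102519989], [0.5569999814033508, 0.39500001072883606]]
0.145 1003 ((0.795844554901123, 0.24595099687576294), (0.23997223377227783, 0.09757713973522186), 73.6183090209961) [[0.7149999737739563, 0.14499999582767487], [0.8090000152587891, 0.11699999868869781], [0.8759999871253967, 0.34700000286102295], [0.7829999923706055, 0.375]]
[[ 0.52839221 -0.15482363]
 [ 0.44744172 -0.10598454]
 [ 0.3877968  -0.16229576]]
```

Run:
```python
from h import *
im=np.load("pics/top0.npz")["im"]; C=cloud("top0")
m=((im.min(-1)>150)&(abs(C[...,2]-.084)<.015)&(C[...,1]<-.2)&(C[...,1]>-.29)&(C[...,0]<.6)).astype(np.uint8)
n,l,s,c=cv2.connectedComponentsWithStats(m); i=1+s[1:,4].argmax(); D=plane("top0",*c[i],.084); print(s[i],D)
plan([(.418,-.243,.2,-2.16),(.418,-.243,.05)],0)
```

```text
[398 226  18  18 258] [ 0.41914779 -0.24463491  0.084     ]
at [ 0.151 -0.476  0.23 ] yaw -1.264 w 0.0856 t 0.1 F [ 0.3  0.3 -0.1] j6 1.57
0 [-0.232, 0.022, -0.101] 0.064
1 [-0.217, 0.022, -0.13] 0.064
2 [-0.199, 0.022, -0.157] 0.064
3 [-0.177, 0.022, -0.181] 0.064
4 [-0.153, 0.022, -0.202] 0.064
0 [-0.126, 0.022, -0.22] 0.064
1 [-0.097, 0.022, -0.234] 0.064
2 [-0.0, 0.187, 0.0] 0.0
3 [-0.0, 0.187, 0.0] 0.0
4 [-0.0, 0.187, 0.0] 0.0
0 [-0.0, 0.187, 0.0] 0.0
```

Call:
move_arm([
  {"grip": 0,"linear": [-0.232,0.022,-0.101],"twist": 0.064},
  {"grip": 0,"linear": [-0.217,0.022,-0.13],"twist": 0.064},
  {"grip": 0,"linear": [-0.199,0.022,-0.157],"twist": 0.064},
  {"grip": 0,"linear": [-0.177,0.022,-0.181],"twist": 0.064},
  {"grip": 0,"linear": [-0.153,0.022,-0.202],"twist": 0.064},
])

```text
clock: 0.6
eef_pos: [0.3246, -0.3248, 0.2081]
tool_rot: [0.113, 0.699, -0.697, -0.115]
ft_force: [0.9, -0.9, 0.3]
grip_width: 0.0853
```

```bash
python3 -c "
from h import *
plan([(.419,-.244,.2,-2.16)],0)"
```

```text
at [ 0.325 -0.325  0.208] yaw -1.894 w 0.0853 t 0.6 F [ 0.9 -0.9  0.3] j6 2.68
0 [-0.106, 0.013, -0.178] 0.044
1 [-0.09, 0.013, -0.186] 0.044
2 [-0.073, 0.013, -0.194] 0.044
```

```bash
python3 - <<'E'
s=open('h.py').read()
s=s.replace('''            cur=np.arctan2(M[1,2],M[0,2]); dy=(w[3]-cur+np.pi/2)%np.pi-np.pi/2
''','''            j=o["joint_pos"]; cur=yaw; j1=np.arctan2(w[1],w[0])
            c=[w[3]+k*np.pi for k in range(-3,4) if abs(1.571+j1-w[3]-k*np.pi)<2.98]; yaw=min(c,key=lambda a:abs(a-cur)); dy=yaw-cur
''').replace("rows=[]\n","rows=[]; yaw=o['joint_pos'][0]+1.571-o['joint_pos'][5]\n",1)
open('h.py','w').write(s)
E
python3 -c "
from h import *
plan([(.419,-.244,.2,-1.9),(.419,-.244,.05,None)],0)"
```

```text
at [ 0.325 -0.325  0.208] yaw -1.894 w 0.0853 t 0.6 F [ 0.9 -0.9  0.3] j6 2.68
0 [-0.106, 0.013, -0.178] 0.001
1 [-0.106, 0.013, -0.178] 0.001
2 [-0.106, 0.013, -0.178] 0.001
3 [-0.001, 0.187, 0.0] 0.0
4 [-0.001, 0.187, 0.0] 0.0
0 [-0.001, 0.187, 0.0] 0.0
1 [-0.001, 0.187, 0.0] 0.0
```

Call:
move_arm([
  {"grip": 0,"linear": [-0.106,0.013,-0.178],"twist": 0},
  {"grip": 0,"linear": [-0.106,0.013,-0.178],"twist": 0},
  {"grip": 0,"linear": [-0.106,0.013,-0.178],"twist": 0},
  {"grip": 0,"linear": [-0.02,0,-0.03],"twist": 0},
  {"grip": 0,"linear": [0,0,0],"twist": 0},
])

```text
clock: 1.1
eef_pos: [0.4299, -0.2304, 0.1972]
tool_rot: [0.109, 0.7, -0.697, -0.114]
ft_force: [-1.1, -0.1, 0.6]
grip_width: 0.0853
```

```bash
python3 -c "
from h import *
snap('wrist','w1')
plan([(.419,-.244,.05,None)],0)
C=cloud('w1'); im=np.load('pics/w1.npz')['im']
m=((im.min(-1)>140)&(abs(C[...,2]-.084)<.008)).astype(np.uint8)
n,l,s,c=cv2.connectedComponentsWithStats(m)
for i in range(1,n):
    if s[i,4]>200: print(s[i],plane('w1',*c[i],.084).round(4))
"
```

```text
at [ 0.429 -0.231  0.197] yaw -1.889 w 0.0854 t 1.1 F [ 1.   0.2 -0. ] j6 2.97
0 [0.006, 0.184, 0.02] 0.0
1 [0.006, 0.184, 0.02] 0.0
2 [0.006, 0.184, 0.02] 0.0
3 [0.006, 0.184, 0.02] 0.0
[ 174   87   60   60 2807] [ 0.531  -0.1556  0.084 ]
[ 311  173   52   51 2092] [ 0.4227 -0.2439  0.084 ]
[ 168  189   54   50 2062] [ 0.4513 -0.1071  0.084 ]
[ 245  226   50   46 1793] [ 0.3921 -0.1627  0.084 ]
```

View pics/w1.png

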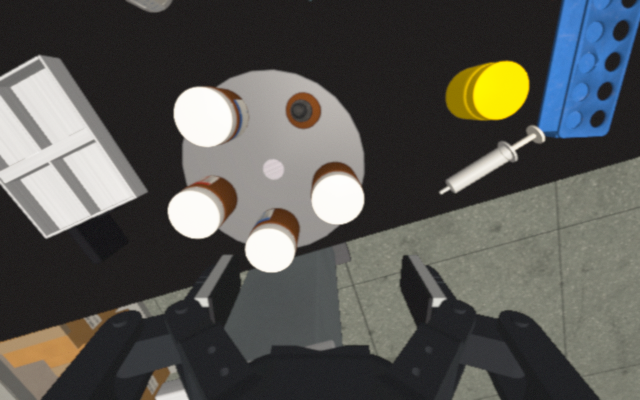

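The wrist view shows all four lids, at (206,115), (197,212), (270,247) and (338,198), with the dropper at (303,110). It agrees with the top view to within 3 mm. Descending on jar D.

Call:
move_arm([
  {"grip": 0,"linear": [0.026,0.15,0.07],"twist": 0},
  {"grip": 0,"linear": [0,0.18,0],"twist": 0},
  {"grip": 0,"linear": [0,0.18,0],"twist": 0},
  {"grip": 0,"linear": [0,0.18,0],"twist": 0},
  {"grip": 0,"linear": [0,0.02,0],"twist": 0},
])

```text
clock: 1.65
eef_pos: [0.4159, -0.2489, 0.0539]
tool_rot: [-0.115, -0.698, 0.698, 0.116]
ft_force: [-0.9, 0.2, -0.3]
grip_width: 0.0855
```

Call:
move_arm([
  {"grip": 0.2,"linear": [0,0.0,0],"twist": 0},
  {"grip": 0.5,"linear": [0,0,0],"twist": 0},
  {"grip": 1,"linear": [0,0,0],"twist": 0},
  {"grip": 1,"linear": [0,0,0],"twist": 0},
  {"grip": 1,"linear": [0,0,0],"twist": 0},
])

```text
clock: 2.15
eef_pos: [0.4175, -0.2528, 0.0595]
tool_rot: [-0.119, -0.696, 0.698, 0.115]
ft_force: [0.0, 0.6, -1.4]
grip_width: 0.0498
```

```bash
cat >> h.py <<'E'
def comp(t,x,y):
    c,s=np.cos(t[2]),np.sin(t[2]); return t[0]+c*x-s*y, t[1]+s*x+c*y
E
python3 -c "
from h import *
x,y=comp((.553,.057,.087),-.043,-.033); print(x,y)
plan([(.418,-.25,.16,None),(x,y,.18,.087)],0)"
```

```text
0.5130300104856491 0.020388527232264003
at [ 0.417 -0.253  0.06 ] yaw -1.903 w 0.0498 t 2.1 F [ 0.   0.6 -1.4] j6 2.93
0 [-0.0, -0.167, -0.004] 0.0
1 [-0.0, -0.167, -0.004] 0.0
2 [-0.0, -0.167, -0.004] 0.0
3 [-0.001, -0.007, -0.096] -0.066
4 [-0.013, -0.007, -0.095] -0.066
0 [-0.026, -0.007, -0.092] -0.066
1 [-0.038, -0.007, -0.088] -0.066
2 [-0.049, -0.007, -0.082] -0.066
3 [-0.059, -0.006, -0.075] -0.066
4 [-0.069, -0.006, -0.066] -0.066
0 [-0.077, -0.006, -0.057] -0.066
1 [-0.084, -0.006, -0.046] -0.066
2 [-0.089, -0.006, -0.035] -0.066
3 [-0.093, -0.006, -0.023] -0.066
4 [-0.095, -0.006, -0.01] -0.066
0 [-0.096, -0.006, 0.003] -0.066
1 [-0.094, -0.006, 0.015] -0.066
2 [-0.092, -0.006, 0.028] -0.066
```

Call:
move_arm([
  {"grip": 1,"linear": [0,-0.15,0],"twist": 0},
  {"grip": 1,"linear": [0,-0.2,0],"twist": 0},
  {"grip": 1,"linear": [0,-0.22,0],"twist": 0},
  {"grip": 1,"linear": [0,-0.04,-0.09],"twist": -0.066},
  {"grip": 1,"linear": [-0.013,-0.007,-0.095],"twist": -0.066},
])

```text
clock: 2.65
eef_pos: [0.4289, -0.2178, 0.1893]
tool_rot: [-0.024, -0.705, 0.709, 0.02]
ft_force: [0.9, 0.3, -2.0]
grip_width: 0.0498
```

Call:
move_arm([
  {"grip": 1,"linear": [-0.026,-0.006,-0.092],"twist": -0.066},
  {"grip": 1,"linear": [-0.038,0,-0.088],"twist": -0.066},
  {"grip": 1,"linear": [-0.049,0,-0.082],"twist": -0.066},
  {"grip": 1,"linear": [-0.059,0,-0.075],"twist": -0.066},
  {"grip": 1,"linear": [-0.069,0,-0.066],"twist": -0.066},
])

```text
clock: 3.15
eef_pos: [0.4622, -0.1245, 0.195]
tool_rot: [0.214, -0.668, 0.678, -0.221]
ft_force: [-0.1, -0.2, -1.1]
grip_width: 0.0493
```

Call:
move_arm([
  {"grip": 1,"linear": [-0.077,0,-0.057],"twist": -0.066},
  {"grip": 1,"linear": [-0.084,0,-0.046],"twist": -0.066},
  {"grip": 1,"linear": [-0.089,0,-0.035],"twist": -0.066},
  {"grip": 1,"linear": [-0.093,0,-0.023],"twist": -0.066},
  {"grip": 1,"linear": [-0.095,0,-0.01],"twist": -0.066},
])

```text
clock: 3.65
eef_pos: [0.4916, -0.0286, 0.197]
tool_rot: [0.43, -0.552, 0.567, -0.435]
ft_force: [-0.3, 1.0, -1.2]
grip_width: 0.0498
```

```bash
python3 -c "
from h import *
x,y=comp((.553,.057,.087),-.043,-.033); print(x,y)
plan([(x,y,.17,.087)],0)
for n in('top','wrist'): snap(n,n+'2')
a=cv2.imread('pics/top2.png')[150:280,250:430];b=cv2.imread('pics/wrist2.png')
cv2.imwrite('pics/c2.png',np.vstack([cv2.resize(a,(400,289)),cv2.resize(b,(400,250))]))
"
```

```text
0.5130300104856491 0.020388527232264003
at [ 0.492 -0.029  0.197] yaw -0.255 w 0.0498 t 3.6 F [-0.3  1.  -1.2] j6 1.77
0 [-0.088, 0.045, 0.013] -0.057
1 [-0.086, 0.045, 0.023] -0.057
2 [-0.083, 0.045, 0.033] -0.057
```

View pics/c2.png

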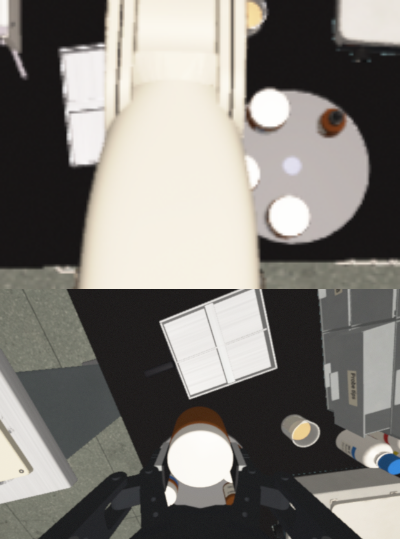

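The wrist view shows the jar held upright. The tray corners are at crop (160,322), (189,398) and (276,367), and it hasn't moved visibly.

```bash
python3 -c "
from h import *
q=[plane('wrist2',u/.625,(v-289)/.625,.026)[:2] for u,v in((160,322),(189,398),(276,367))]
print(np.round(q,4)); c=(q[0]+q[2])/2; print(c, np.linalg.norm(q[0]-q[1]),np.linalg.norm(q[2]-q[1]))
a=q[2]-q[1]; print('yaw',np.arctan2(a[1],a[0]))
C=cloud('wrist2'); im=np.load('pics/wrist2.npz')['im']
print(R.from_quat(bot.get_obs()['tool_rot']).as_matrix()[:,1])
"
```

```text
[[ 0.4666  0.1168]
 [ 0.4783 -0.0142]
 [ 0.6395  0.0011]]
[0.55308131 0.0589602 ] 0.1315874653760305 0.1618942151039257
yaw 0.09482660534776045
[ 0.0184129  -0.01136009 -0.99976593]
```

Call:
move_arm([
  {"grip": 1,"linear": [-0.088,0.1,0.013],"twist": -0.057},
  {"grip": 1,"linear": [-0.086,0.1,0.023],"twist": -0.057},
  {"grip": 1,"linear": [-0.083,0.1,0.033],"twist": -0.057},
  {"grip": 1,"linear": [0,0.05,0],"twist": 0},
  {"grip": 1,"linear": [0,0,0],"twist": 0},
])

```text
clock: 4.25
eef_pos: [0.5158, 0.0197, 0.1272]
tool_rot: [-0.52, 0.468, -0.487, 0.523]
ft_force: [-0.2, -0.6, -1.1]
grip_width: 0.0496
```

```bash
python3 -c "
from h import *
x,y=comp((.553,.058,.088),-.043,-.033); print(x,y)
plan([(x,y,.048,.088)],0)"
```

```text
0.513066641937308 0.02134857555514618
at [0.516 0.02  0.127] yaw 0.088 w 0.0496 t 4.2 F [-0.2 -0.6 -1.1] j6 1.53
0 [-0.008, 0.198, -0.011] -0.0
1 [-0.008, 0.198, -0.011] -0.0
```

Call:
move_arm([
  {"grip": 1,"linear": [-0.008,0.15,-0.012],"twist": 0},
  {"grip": 1,"linear": [-0.008,0.15,-0.01],"twist": 0},
  {"grip": 1,"linear": [0,0.07,0],"twist": 0},
  {"grip": 1,"linear": [0,0.02,0],"twist": 0},
  {"grip": 1,"linear": [0,0,0],"twist": 0},
])

```text
clock: 4.75
eef_pos: [0.5156, 0.0165, 0.0522]
tool_rot: [-0.514, 0.47, -0.494, 0.52]
ft_force: [-0.2, -0.1, -0.7]
grip_width: 0.0498
```

Call:
move_arm([
  {"grip": 1,"linear": [-0.022,0,-0.01],"twist": 0},
  {"grip": 1,"linear": [0,0.025,0],"twist": 0},
  {"grip": 1,"linear": [0,0,0],"twist": 0},
  {"grip": 0.2,"linear": [0,0,0],"twist": 0},
  {"grip": 0.2,"linear": [0,0,0],"twist": 0},
])

```text
clock: 5.25
eef_pos: [0.5167, 0.0203, 0.0514]
tool_rot: [-0.512, 0.468, -0.497, 0.522]
ft_force: [0.1, -0.1, 0.3]
grip_width: 0.0683
```

Call:
move_arm([
  {"grip": 0.2,"linear": [0,0,0],"twist": 0},
  {"grip": 0.2,"linear": [0,-0.1,0],"twist": 0},
  {"grip": 0.2,"linear": [0,-0.2,0],"twist": 0},
  {"grip": 0.2,"linear": [0,-0.22,0],"twist": 0},
  {"grip": 0,"linear": [0,-0.1,0],"twist": 0},
])

```text
clock: 5.75
eef_pos: [0.509, 0.0225, 0.176]
tool_rot: [-0.514, 0.47, -0.495, 0.519]
ft_force: [0.7, 0.1, 0.1]
grip_width: 0.0807
```

```bash
cat >> h.py <<'E'
def lids(f,xr=(.3,.75),yr=(-.3,.2),zs=(.084,.068)):
    C=cloud(f); im=np.load(f'pics/{f}.npz')['im']
    for h in zs:
        m=((im.min(-1)>140)&(abs(C[...,2]-h)<.007)).astype(np.uint8)
        n,l,s,c=cv2.connectedComponentsWithStats(m)
        for i in range(1,n):
            p=plane(f,*c[i],h)
            if s[i,4]>120 and xr[0]<p[0]<xr[1] and yr[0]<p[1]<yr[1]: print(f,'lid',s[i],p.round(4))
E
python3 -c "
from h import *
plan([(.451,-.107,.19,98*np.pi/180)],0)
snap('wrist','w3'); lids('w3'); snap('top','t3'); lids('t3')"
```

```text
at [0.509 0.023 0.176] yaw 0.069 w 0.0807 t 5.8 F [0.7 0.1 0.1] j6 1.56
0 [0.057, -0.006, -0.03] 0.068
1 [0.061, -0.006, -0.022] 0.068
2 [0.063, -0.006, -0.014] 0.068
3 [0.064, -0.005, -0.005] 0.068
4 [0.065, -0.005, 0.004] 0.068
0 [0.063, -0.005, 0.012] 0.068
1 [0.061, -0.005, 0.021] 0.068
2 [0.058, -0.004, 0.029] 0.068
3 [0.053, -0.004, 0.037] 0.068
4 [0.048, -0.004, 0.044] 0.068
0 [0.042, -0.004, 0.05] 0.068
w3 lid [568  89  29  54 628] [0.7199 0.1106 0.084 ]
w3 lid [493 251  20  36 329] [ 0.6961 -0.0354  0.084 ]
w3 lid [ 230  294   41   41 1225] [ 0.4492 -0.1036  0.084 ]
w3 lid [301 329  46  22 685] [ 0.5264 -0.1333  0.084 ]
w3 lid [ 298  166   54   52 2186] [0.516  0.0277 0.068 ]
t3 lid [363 190  18  17 238] [ 0.5263 -0.1499  0.084 ]
t3 lid [349 219  18  18 245] [ 0.4417 -0.1072  0.084 ]
t3 lid [372 238  18  18 253] [ 0.3865 -0.1684  0.084 ]
t3 lid [308 124  46  13 391] [ 0.7432 -0.043   0.068 ]
```

Jar D is seated (lid at (.516,.028)). The turntable turned about 4°. Next is jar C, which needs little wrist rotation.

```bash
python3 -c "
from h import *
plan([(.390,-.167,.16,-.21)],0,lin=.23)
print(R.from_quat(bot.get_obs()['tool_rot']).as_matrix()[:,1])"
```

```text
at [0.51  0.023 0.176] yaw 0.069 w 0.0855 t 5.8 F [ 0.5 -0.6 -0.3] j6 1.56
0 [0.181, 0.015, -0.133] 0.028
1 [0.188, 0.016, -0.123] 0.028
2 [0.194, 0.016, -0.112] 0.028
3 [0.2, 0.017, -0.101] 0.028
4 [0.206, 0.017, -0.09] 0.028
[ 0.03344104 -0.01793152 -0.99927982]
```

Call:
move_arm([
  {"grip": 0,"linear": [0.181,0.015,-0.133],"twist": 0.028},
  {"grip": 0,"linear": [0.188,0.016,-0.123],"twist": 0.028},
  {"grip": 0,"linear": [0.194,0.016,-0.112],"twist": 0.028},
  {"grip": 0,"linear": [0.2,0.016,-0.1],"twist": 0.028},
  {"grip": 0,"linear": [0.206,0.016,-0.09],"twist": 0.028},
])

```text
clock: 6.35
eef_pos: [0.3897, -0.1677, 0.1562]
tool_rot: [0.439, -0.537, 0.562, -0.451]
ft_force: [0.8, -0.4, -0.2]
grip_width: 0.0856
```

```bash
python3 -c "
from h import *
plan([(.390,-.167,.13,-.21),(.390,-.167,.05)],0,lin=.2)
print(R.from_quat(bot.get_obs()['tool_rot']).as_matrix()[:,1])
snap('wrist','w4'); lids('w4')"
```

```text
at [ 0.39  -0.168  0.156] yaw -0.209 w 0.0856 t 6.3 F [ 0.8 -0.4 -0.2] j6 1.37
0 [-0.005, 0.131, -0.004] 0.0
1 [-0.002, 0.2, -0.008] 0.0
2 [-0.002, 0.2, -0.008] 0.0
[ 0.0364062  -0.01652339 -0.99920046]
w4 lid [ 335   84   68   71 3727] [ 0.4427 -0.1044  0.084 ]
w4 lid [ 449  119   67   65 3320] [ 0.5257 -0.1464  0.084 ]
w4 lid [ 283  179   62   60 2834] [ 0.3879 -0.1645  0.084 ]
```

Call:
move_arm([
  {"grip": 0,"linear": [-0.005,0.13,-0.004],"twist": 0},
  {"grip": 0,"linear": [-0.004,0.2,-0.01],"twist": 0},
  {"grip": 0,"linear": [-0.002,0.2,-0.01],"twist": 0},
  {"grip": 0.3,"linear": [0,0.04,0],"twist": 0},
  {"grip": 1,"linear": [0,0,0],"twist": 0},
])

```text
clock: 6.9
eef_pos: [0.3816, -0.1749, 0.0367]
tool_rot: [0.435, -0.541, 0.566, -0.443]
ft_force: [1.0, 0.3, 1.0]
grip_width: 0.059
```

Call:
move_arm([
  {"grip": 1,"linear": [0,0,0],"twist": 0},
  {"grip": 1,"linear": [0,0,0],"twist": 0},
  {"grip": 1,"linear": [0,-0.15,0],"twist": 0},
  {"grip": 1,"linear": [0,-0.22,0],"twist": 0},
  {"grip": 1,"linear": [0,-0.22,0],"twist": 0},
])

```text
clock: 7.4
eef_pos: [0.3764, -0.1706, 0.1579]
tool_rot: [0.437, -0.543, 0.563, -0.443]
ft_force: [1.8, 0.2, -1.2]
grip_width: 0.05
```

```bash
python3 -c "
from h import *
snap('top','t5'); lids('t5'); cv2.imwrite('pics/c5.png',cv2.resize(cv2.imread('pics/top0.png')[140:270,250:430],(360,260)))
x,y=comp((.553,.058,.088),-.043,.033); print(x,y)
plan([(x,y,.16,.088)],0,lin=.22)
print(R.from_quat(bot.get_obs()['tool_rot']).as_matrix()[:,1])
im=cv2.imread('pics/t5.png')[140:270,250:430]; cv2.imwrite('pics/c5.png',cv2.resize(im,(540,390),interpolation=2))
"
```

```text
t5 lid [363 190  18  17 238] [ 0.5262 -0.1499  0.084 ]
t5 lid [349 219  18  18 247] [ 0.4417 -0.1074  0.084 ]
t5 lid [307 124  48  13 428] [ 0.7421 -0.0393  0.068 ]
t5 lid [304 197  17  16 223] [0.5147 0.0232 0.068 ]
0.5072661352273176 0.0870931884288057
at [ 0.381 -0.172  0.165] yaw -0.227 w 0.0507 t 7.5 F [ 1.8 -0.5  2.8] j6 1.38
0 [-0.235, 0.003, 0.054] -0.026
1 [-0.231, 0.004, 0.066] -0.026
2 [-0.228, 0.004, 0.078] -0.026
3 [-0.223, 0.005, 0.09] -0.026
4 [-0.218, 0.005, 0.102] -0.026
0 [-0.212, 0.006, 0.113] -0.026
[ 0.03547489 -0.02285859 -0.99910911]
```

View pics/c5.png

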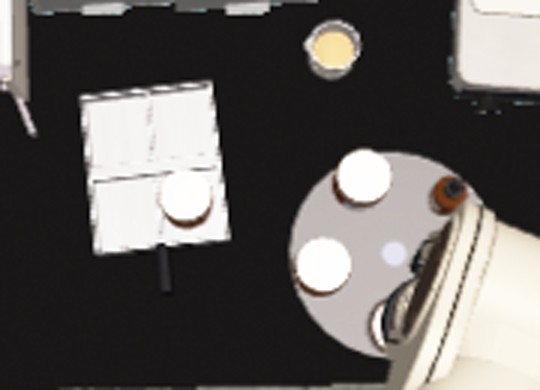

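The crop shows jar D seated in the tray at (187,196) and the tray unmoved. A is at (363,177), B at (322,264) and the dropper at (450,193), with C in the gripper.

Call:
move_arm([
  {"grip": 1,"linear": [-0.235,0,0.054],"twist": -0.026},
  {"grip": 1,"linear": [-0.231,0,0.066],"twist": -0.026},
  {"grip": 1,"linear": [-0.228,0,0.078],"twist": -0.026},
  {"grip": 1,"linear": [-0.223,0,0.09],"twist": -0.026},
  {"grip": 1,"linear": [-0.218,0,0.1],"twist": -0.026},
])

```text
clock: 7.95
eef_pos: [0.4958, 0.043, 0.1781]
tool_rot: [0.498, -0.47, 0.517, -0.514]
ft_force: [0.9, -0.7, 0.0]
grip_width: 0.0502
```

```bash
cat >> h.py <<'E'
def held(f):
    o=bot.get_obs(); snap('wrist',f); C=cloud(f); im=np.load(f'pics/{f}.npz')['im']
    m=(im.min(-1)>140)&(np.linalg.norm(C[...,:2]-o['eef_pos'][:2],axis=-1)<.045)&(C[...,2]>o['eef_pos'][2]-.02)
    q=C[m]; zt=np.percentile(q[:,2],60); q=q[abs(q[:,2]-zt)<.004]
    print('held lid n',len(q),'mean',q.mean(0).round(4),'ztop',zt.round(4),'bottom-TCP',(zt-.062-o['eef_pos'][2]).round(4),'mid-TCP',((q.max(0)+q.min(0))/2-o['eef_pos']).round(4))
    print('tool y',R.from_quat(o['tool_rot']).as_matrix()[:,1].round(3))
E
python3 -c "
from h import *
x,y=comp((.553,.058,.088),-.043,.033); print(x,y)
held('w6')
plan([(x,y,.14,.088)],0,lin=.22)
"
```

```text
0.5072661352273176 0.0870931884288057
held lid n 10081 mean [0.4931 0.0552 0.2242] ztop 0.2245 bottom-TCP -0.0156 mid-TCP [-0.0005  0.0101  0.0459]
tool y [ 0.063 -0.03  -0.998]
at [0.5   0.05  0.179] yaw 0.035 w 0.0504 t 8.0 F [5.4 5.1 0.2] j6 1.65
0 [-0.189, 0.191, 0.031] -0.026
```

Call:
move_arm([
  {"grip": 1,"linear": [-0.15,0.1,0.03],"twist": -0.026},
  {"grip": 1,"linear": [-0.03,0.15,0],"twist": 0},
  {"grip": 1,"linear": [0,0.1,0],"twist": 0},
  {"grip": 1,"linear": [0,0,0],"twist": 0},
  {"grip": 1,"linear": [0,0,0],"twist": 0},
])

```text
clock: 8.5
eef_pos: [0.5152, 0.0923, 0.1133]
tool_rot: [-0.509, 0.448, -0.501, 0.538]
ft_force: [0.5, -0.9, -0.8]
grip_width: 0.0502
```

```bash
python3 -c "
from h import *
x,y=comp((.553,.058,.088),-.043,.033); print(x,y)
held('w7')
plan([(x,y,.03,.088)],0,lin=.12)
snap('top','t7'); print([plane('t7',304+8.5-.5,197+8-.5,.068)]);lids('t7')
"
```

```text
0.5072661352273176 0.0870931884288057
held lid n 10101 mean [0.5108 0.104  0.1594] ztop 0.1597 bottom-TCP -0.0156 mid-TCP [-0.0019  0.0098  0.0462]
tool y [ 0.083 -0.019 -0.996]
at [0.515 0.092 0.113] yaw 0.099 w 0.0498 t 8.6 F [-0.6 -0.5 -1.2] j6 1.67
0 [0.003, 0.103, -0.019] 0.001
1 [0.003, 0.103, -0.019] 0.001
2 [0.003, 0.103, -0.019] 0.001
3 [0.003, 0.103, -0.019] 0.001
[array([0.51486047, 0.02235956, 0.068     ])]
t7 lid [363 190  18  17 236] [ 0.5264 -0.15    0.084 ]
t7 lid [349 219  18  18 246] [ 0.4419 -0.1072  0.084 ]
t7 lid [308 124  47  13 423] [ 0.742  -0.0384  0.068 ]
t7 lid [304 197  17  16 225] [0.5147 0.0233 0.068 ]
```

```bash
python3 -c "
from h import *
plan([(.505,.079,.055,.088)],0,lin=.12)
for q in ([.109,.7,-.697,-.114],[-.115,-.698,.698,.116],[-.119,-.696,.698,.115],[-.024,-.705,.709,.02],[.214,-.668,.678,-.221],[.43,-.552,.567,-.435],[-.52,.468,-.487,.523],[-.514,.47,-.494,.52],[-.512,.468,-.497,.522],[-.514,.47,-.495,.519],[.439,-.537,.562,-.451],[.435,-.541,.566,-.443],[.437,-.543,.563,-.443],[.498,-.47,.517,-.514],[-.509,.448,-.501,.538]): print(R.from_quat(q).as_matrix()[:,1].round(3))
"
```

```text
at [0.516 0.092 0.114] yaw 0.099 w 0.0501 t 8.6 F [ 0.6  0.1 -0.7] j6 1.67
0 [0.017, 0.096, -0.028] 0.002
1 [0.017, 0.096, -0.027] 0.002
2 [0.017, 0.096, -0.027] 0.002
[-0.006  0.005 -1.   ]
[-0.001  0.    -1.   ]
[ 0.005 -0.004 -1.   ]
[ 0.005 -0.006 -1.   ]
[ 0.014 -0.01  -1.   ]
[ 0.019 -0.012 -1.   ]
[ 0.023 -0.015 -1.   ]
[ 0.031 -0.017 -0.999]
[ 0.04  -0.018 -0.999]
[ 0.031 -0.019 -0.999]
[ 0.035 -0.017 -0.999]
[ 0.031 -0.021 -0.999]
[ 0.024 -0.017 -1.   ]
[ 0.063 -0.03  -0.998]
[ 0.083 -0.02  -0.996]
```

Call:
move_arm([
  {"grip": 1,"linear": [0.03,0.05,-0.05],"twist": 0},
  {"grip": 1,"linear": [0.03,0.1,-0.04],"twist": 0},
  {"grip": 1,"linear": [0.01,0.1,-0.02],"twist": 0},
  {"grip": 1,"linear": [0,0.05,0],"twist": 0},
  {"grip": 1,"linear": [0,0,0],"twist": 0},
])

```text
clock: 9.1
eef_pos: [0.5063, 0.0733, 0.0595]
tool_rot: [-0.503, 0.445, -0.506, 0.542]
ft_force: [-0.6, 0.4, 0.2]
grip_width: 0.0499
```

```bash
python3 -c "
from h import *
held('w8')
plan([(.505,.079,.028,.088)],0,lin=.12)
o=bot.get_obs(); print(o['joint_vel'].round(3))
"
```

```text
held lid n 10152 mean [0.5013 0.0849 0.1055] ztop 0.1059 bottom-TCP -0.0156 mid-TCP [-0.0023  0.0097  0.0463]
tool y [ 0.1   -0.017 -0.995]
at [0.507 0.073 0.06 ] yaw 0.095 w 0.0499 t 9.2 F [ 0.1  0.8 -0.7] j6 1.64
0 [-0.016, 0.079, -0.011] 0.002
1 [-0.016, 0.079, -0.011] 0.002
[ 0.007 -0.01   0.017  0.005  0.001 -0.   ]
```

Call:
move_arm([
  {"grip": 1,"linear": [-0.02,0.08,-0.02],"twist": 0},
  {"grip": 1,"linear": [-0.01,0.07,-0.015],"twist": 0},
  {"grip": 1,"linear": [0,0,0],"twist": 0},
  {"grip": 0.5,"linear": [0,0,0],"twist": 0},
  {"grip": 0.2,"linear": [0,0,0],"twist": 0},
])

```text
clock: 9.65
eef_pos: [0.5094, 0.0795, 0.036]
tool_rot: [-0.498, 0.442, -0.509, 0.545]
ft_force: [1.7, 0.3, -1.2]
grip_width: 0.0631
```

```bash
python3 -c "
from h import *
held('w9')
plan([(.505,.079,.18,.088)],0,lin=.2)
"
```

```text
held lid n 8626 mean [0.5108 0.0874 0.0673] ztop 0.0674 bottom-TCP -0.0306 mid-TCP [ 0.0031 -0.0007  0.0311]
tool y [ 0.114 -0.015 -0.993]
at [0.51  0.08  0.036] yaw 0.094 w 0.0679 t 9.7 F [ 0.3 -1.   0.6] j6 1.65
0 [0.005, -0.179, 0.014] 0.001
1 [0.005, -0.179, 0.014] 0.001
2 [0.005, -0.179, 0.014] 0.001
3 [0.005, -0.179, 0.014] 0.001
```

Jar C is seated (lid top at z = .067). Lifting, and testing how tilt responds to the motion.

Call:
move_arm([
  {"grip": 0.2,"linear": [0.004,-0.1,0.01],"twist": 0},
  {"grip": 0.1,"linear": [0.005,-0.24,0.02],"twist": 0},
  {"grip": 0,"linear": [0.005,-0.24,0.02],"twist": 0},
  {"grip": 0,"linear": [0.005,-0.24,0.02],"twist": 0},
  {"grip": 0,"linear": [0,-0.24,0.02],"twist": 0},
])

```text
clock: 10.2
eef_pos: [0.5001, 0.0795, 0.2525]
tool_rot: [-0.501, 0.444, -0.507, 0.543]
ft_force: [1.7, 0.5, -0.5]
grip_width: 0.0853
```

```bash
python3 -c "
from h import *
o=bot.get_obs();print(R.from_quat(o['tool_rot']).as_matrix()[:,1].round(3),o['joint_pos'].round(3))
plan([(.4,-.1,.2,.46)],0,lin=.24)
"
```

```text
[ 0.105 -0.016 -0.994] [ 0.179  0.164 -0.042  1.264 -0.035  1.655]
at [0.5   0.08  0.252] yaw 0.094 w 0.0853 t 10.2 F [ 1.7  0.5 -0.5] j6 1.66
0 [0.21, 0.056, -0.152] -0.046
1 [0.196, 0.053, -0.17] -0.046
2 [0.18, 0.051, -0.187] -0.046
3 [0.163, 0.049, -0.203] -0.046
```

Call:
move_arm([
  {"grip": 0,"linear": [0.02,0,-0.24],"twist": 0},
  {"grip": 0,"linear": [0.02,0,-0.24],"twist": 0},
  {"grip": 0,"linear": [0.02,0,-0.24],"twist": 0},
  {"grip": 0,"linear": [0.02,0,-0.24],"twist": 0},
  {"grip": 0,"linear": [0.02,0,-0.24],"twist": 0},
])

```text
clock: 10.7
eef_pos: [0.2764, 0.0393, 0.2406]
tool_rot: [-0.487, 0.434, -0.517, 0.555]
ft_force: [-0.7, 0.1, 1.9]
grip_width: 0.0853
```

```bash
python3 -c "
from h import *
o=bot.get_obs();print(R.from_quat(o['tool_rot']).as_matrix()[:,1].round(3),o['joint_pos'].round(3),o['eef_pos'])
"
```

```text
[ 0.152 -0.008 -0.988] [ 0.18  -0.345 -0.53   1.238 -0.035  1.656] [0.27641435 0.03931501 0.24058875]
```

```bash
python3 -c "
from h import *
plan([(.5,.04,.26,None)],0,lin=.24)
"
```

```text
at [0.276 0.039 0.241] yaw 0.093 w 0.0853 t 10.7 F [-0.7  0.1  1.9] j6 1.66
0 [0.02, 0.015, 0.223] 0.0
1 [0.02, 0.015, 0.223] 0.0
2 [0.02, 0.015, 0.223] 0.0
3 [0.02, 0.015, 0.223] 0.0
4 [0.02, 0.015, 0.223] 0.0
```

Call:
move_arm([
  {"grip": 0,"linear": [0.02,0.015,0.223],"twist": 0},
  {"grip": 0,"linear": [0.02,0.015,0.223],"twist": 0},
  {"grip": 0,"linear": [0.02,0.015,0.223],"twist": 0},
  {"grip": 0,"linear": [0.02,0.015,0.223],"twist": 0},
  {"grip": 0,"linear": [0.02,0.015,0.223],"twist": 0},
])

```text
clock: 11.2
eef_pos: [0.4785, 0.036, 0.2622]
tool_rot: [-0.484, 0.431, -0.519, 0.558]
ft_force: [0.0, 1.3, 0.5]
grip_width: 0.0855
```

```bash
python3 -c "
from h import *
o=bot.get_obs();print(R.from_quat(o['tool_rot']).as_matrix()[:,1].round(3),o['joint_pos'].round(3),o['eef_pos'])
"
```

```text
[ 0.161 -0.007 -0.987] [ 0.088  0.061 -0.143  1.206 -0.021  1.565] [0.47846068 0.03596975 0.26218613]
```

Call:
move_arm([
  {"grip": 0,"linear": [0,0,0],"twist": 0},
  {"grip": 0,"linear": [0,0,0],"twist": 0},
  {"grip": 0,"linear": [0,0,0],"twist": 0},
  {"grip": 0,"linear": [0,0,0],"twist": 0},
  {"grip": 0,"linear": [0,0,0],"twist": 0},
])

```text
clock: 11.7
eef_pos: [0.4814, 0.0357, 0.2641]
tool_rot: [-0.483, 0.43, -0.52, 0.558]
ft_force: [0.1, -0.3, -0.1]
grip_width: 0.0853
```

Call:
move_arm([
  {"grip": 0,"linear": [0,0,0],"twist": 0},
  {"grip": 0,"linear": [0,0,0],"twist": 0},
  {"grip": 0,"linear": [0,0,0],"twist": 0},
  {"grip": 0,"linear": [0,0,0],"twist": 0},
  {"grip": 0,"linear": [0,0,0],"twist": 0},
])

```text
clock: 12.2
eef_pos: [0.4797, 0.0359, 0.2653]
tool_rot: [-0.482, 0.429, -0.52, 0.559]
ft_force: [0.5, 0.2, -0.3]
grip_width: 0.0854
```

Call:
move_arm([
  {"grip": 0,"linear": [0,0,0],"twist": 0},
  {"grip": 0,"linear": [0,-0.24,0],"twist": 0},
  {"grip": 0,"linear": [0,0.24,0],"twist": 0},
  {"grip": 0,"linear": [0,-0.24,0],"twist": 0},
  {"grip": 0,"linear": [0,0.24,0],"twist": 0},
])

```text
clock: 12.7
eef_pos: [0.4505, 0.0337, 0.2624]
tool_rot: [-0.506, 0.451, -0.501, 0.538]
ft_force: [3.8, 0.5, 3.0]
grip_width: 0.0856
```

```bash
python3 -c "
from h import *
for q in ([-0.484, 0.431, -0.519, 0.558],): print(R.from_quat(q).as_matrix()[:,1].round(4))
o=bot.get_obs();print(R.from_quat(o['tool_rot']).as_matrix()[:,1].round(4),o['joint_pos'].round(4),o['eef_pos'],o['tau'].round(1))
"
```

```text
[ 0.1619 -0.0065 -0.9868]
[ 0.0829 -0.014  -0.9965] [ 0.089   0.0671 -0.1253  1.2969 -0.0213  1.5657] [0.45052497 0.03369663 0.26238955] [  0.1 -28.2  17.8   2.6  -0.1   0. ]
```

Fast up/down jiggling takes the tilt out: it went from .165 to .083. I'll repeat it with a settle.

Call:
move_arm([
  {"grip": 0,"linear": [0,0,0],"twist": 0},
  {"grip": 0,"linear": [0,-0.24,0],"twist": 0},
  {"grip": 0,"linear": [0,0.24,0],"twist": 0},
  {"grip": 0,"linear": [0,-0.24,0],"twist": 0},
  {"grip": 0,"linear": [0,0.2,0],"twist": 0},
])

```text
clock: 13.2
eef_pos: [0.4167, 0.031, 0.2577]
tool_rot: [0.532, -0.474, 0.478, -0.514]
ft_force: [4.3, 0.9, 3.2]
grip_width: 0.0853
```

```bash
python3 -c "
from h import *
o=bot.get_obs();print(R.from_quat(o['tool_rot']).as_matrix()[:,1].round(4),o['joint_pos'].round(4),o['eef_pos'])
snap('wrist','w10'); lids('w10');snap('top','t10');lids('t10')
o=bot.get_obs();print(R.from_quat(o['tool_rot']).as_matrix()[:,1].round(4),o['joint_pos'].round(4),o['eef_pos'])
plan([(.53,-.15,.16,.46)],0,lin=.2)
"
```

```text
[-0.013  -0.0228 -0.9997] [ 0.09    0.0785 -0.1218  1.3855 -0.0215  1.5669] [0.41667203 0.03102004 0.25767004]
w10 lid [597 114  24  40 344] [0.7195 0.111  0.084 ]
w10 lid [530 237  18  30 198] [ 0.6955 -0.0361  0.084 ]
w10 lid [ 313  261   38   34 1007] [ 0.4424 -0.1027  0.084 ]
w10 lid [371 294  37  31 883] [ 0.5259 -0.1453  0.084 ]
w10 lid [474 384  25  16 249] [ 0.705 -0.289  0.084]
w10 lid [ 387  111   45   45 1564] [0.5107 0.0896 0.068 ]
w10 lid [ 382  165   42   41 1293] [0.5151 0.0272 0.068 ]
w10 lid [452 366  39  34 706] [ 0.6859 -0.2892  0.068 ]
t10 lid [363 190  18  17 238] [ 0.5261 -0.1499  0.084 ]
t10 lid [349 219  18  18 249] [ 0.4418 -0.1072  0.084 ]
t10 lid [308 124  46  13 420] [ 0.7423 -0.0387  0.068 ]
[-0.0132 -0.0228 -0.9997] [ 0.0898  0.0868 -0.1162  1.383  -0.0215  1.5669] [0.42046348 0.03131405 0.25628935]
at [0.42  0.031 0.256] yaw 0.094 w 0.0856 t 13.3 F [ 1.2 -0.6  1.2] j6 1.57
0 [0.189, 0.099, 0.094] -0.037
1 [0.195, 0.099, 0.079] -0.037
2 [0.2, 0.1, 0.065] -0.037
3 [0.204, 0.1, 0.05] -0.037
4 [0.207, 0.1, 0.035] -0.037
```

Call:
move_arm([
  {"grip": 0,"linear": [0.189,0.09,0.094],"twist": -0.037},
  {"grip": 0,"linear": [0.195,0.09,0.079],"twist": -0.037},
  {"grip": 0,"linear": [0.2,0.1,0.065],"twist": -0.037},
  {"grip": 0,"linear": [0.204,0.1,0.05],"twist": -0.037},
  {"grip": 0,"linear": [0.19,0.1,0.03],"twist": -0.037},
])

```text
clock: 13.8
eef_pos: [0.5596, -0.1504, 0.1883]
tool_rot: [0.606, -0.344, 0.384, -0.606]
ft_force: [0.7, 0.8, 0.6]
grip_width: 0.0853
```

```bash
python3 -c "
from h import *
snap('wrist','w11'); lids('w11')
o=bot.get_obs();print(R.from_quat(o['tool_rot']).as_matrix()[:,1].round(4))
plan([(.527,-.148,.11,.46),(.527,-.148,.05)],0,lin=.2)
"
```

```text
w11 lid [ 181   49   66   69 3524] [ 0.4437 -0.1045  0.084 ]
w11 lid [491 136  38  47 548] [ 0.6966 -0.0409  0.084 ]
w11 lid [ 258  149   57   55 2422] [ 0.5269 -0.1468  0.084 ]
w11 lid [360 333  44  30 570] [ 0.7158 -0.2821  0.084 ]
w11 lid [351   0  42  10 303] [0.5263 0.0048 0.068 ]
w11 lid [ 277  290  136   61 4210] [ 0.661  -0.2887  0.068 ]
[ 0.0466 -0.0324 -0.9984]
at [ 0.562 -0.156  0.185] yaw 0.487 w 0.0854 t 13.8 F [ 5.3 -2.9 -1. ] j6 0.82
0 [-0.067, 0.182, -0.073] 0.007
1 [-0.066, 0.182, -0.074] 0.007
2 [-0.008, 0.15, -0.004] 0.0
3 [-0.008, 0.15, -0.004] 0.0
```

Call:
move_arm([
  {"grip": 0,"linear": [-0.06,0.1,-0.07],"twist": 0.007},
  {"grip": 0,"linear": [-0.06,0.1,-0.07],"twist": 0.007},
  {"grip": 0,"linear": [0,0.1,-0.02],"twist": 0},
  {"grip": 0,"linear": [0,0.04,0],"twist": 0},
  {"grip": 0,"linear": [0,0,0],"twist": 0},
])

```text
clock: 14.35
eef_pos: [0.5507, -0.1611, 0.1311]
tool_rot: [-0.594, 0.34, -0.411, 0.602]
ft_force: [-0.8, -0.2, -0.0]
grip_width: 0.0858
```

```bash
python3 -c "
from h import *
o=bot.get_obs();print(R.from_quat(o['tool_rot']).as_matrix()[:,1].round(4))
plan([(.527,-.148,.055)],0,lin=.2)
"
```

```text
[ 0.0912 -0.045  -0.9948]
at [ 0.551 -0.161  0.131] yaw 0.452 w 0.0858 t 14.3 F [-0.8 -0.2 -0. ] j6 0.85
0 [-0.07, 0.182, -0.051] 0.0
1 [-0.07, 0.182, -0.051] 0.0
```

Call:
move_arm([
  {"grip": 0,"linear": [0,-0.24,0],"twist": 0},
  {"grip": 0,"linear": [0,0.24,0],"twist": 0},
  {"grip": 0,"linear": [0,-0.24,0],"twist": 0},
  {"grip": 0,"linear": [0,0.2,0],"twist": 0},
  {"grip": 0,"linear": [0,0,0],"twist": 0},
])

```text
clock: 14.85
eef_pos: [0.5508, -0.1593, 0.1333]
tool_rot: [-0.597, 0.345, -0.405, 0.601]
ft_force: [-2.1, 0.6, -1.4]
grip_width: 0.0855
```

```bash
python3 -c "
from h import *
o=bot.get_obs();print(R.from_quat(o['tool_rot']).as_matrix()[:,1].round(4))
plan([(.527,-.148,.055)],0,lin=.2)
"
```

```text
[ 0.074  -0.0396 -0.9965]
at [ 0.551 -0.159  0.133] yaw 0.453 w 0.0855 t 14.8 F [-2.1  0.6 -1.4] j6 0.85
0 [-0.064, 0.19, -0.051] 0.0
1 [-0.064, 0.19, -0.051] 0.0
```

Call:
move_arm([
  {"grip": 0,"linear": [-0.06,0.02,-0.06],"twist": 0},
  {"grip": 0,"linear": [-0.06,0.1,-0.04],"twist": 0},
  {"grip": 0,"linear": [-0.01,0.1,0],"twist": 0},
  {"grip": 0,"linear": [0,0.06,0],"twist": 0},
  {"grip": 0,"linear": [0,0,0],"twist": 0},
])

```text
clock: 15.35
eef_pos: [0.5428, -0.15, 0.0923]
tool_rot: [-0.592, 0.332, -0.417, 0.604]
ft_force: [0.5, -0.2, 0.2]
grip_width: 0.0854
```

```bash
python3 -c "
from h import *
o=bot.get_obs();print(R.from_quat(o['tool_rot']).as_matrix()[:,1].round(4))
plan([(.527,-.148,.052)],0,lin=.2)
snap('top','t12'); lids('t12')
"
```

```text
[ 0.1098 -0.0489 -0.9928]
at [ 0.543 -0.15   0.092] yaw 0.456 w 0.0854 t 15.3 F [ 0.5 -0.2  0.2] j6 0.86
0 [-0.031, 0.096, -0.041] 0.0
1 [-0.031, 0.096, -0.041] 0.0
t12 lid [307 124  48  13 429] [ 0.742  -0.0397  0.068 ]
t12 lid [304 197  17  17 228] [0.5146 0.0231 0.068 ]
t12 lid [282 199  17  17 226] [0.51   0.0866 0.068 ]
```

Call:
move_arm([
  {"grip": 0,"linear": [-0.05,0.05,-0.07],"twist": 0},
  {"grip": 0,"linear": [-0.04,0.08,-0.06],"twist": 0},
  {"grip": 0,"linear": [-0.01,0.07,-0.01],"twist": 0},
  {"grip": 0,"linear": [0,0,0],"twist": 0},
  {"grip": 0.2,"linear": [0,0,0],"twist": 0},
])

```text
clock: 15.9
eef_pos: [0.5245, -0.1495, 0.0603]
tool_rot: [-0.589, 0.324, -0.425, 0.606]
ft_force: [-0.7, 0.8, 0.9]
grip_width: 0.0733
```

```bash
python3 -c "
from h import *
o=bot.get_obs();print(R.from_quat(o['tool_rot']).as_matrix()[:,1].round(4))
plan([(.527,-.148,.052)],0,lin=.2)
held('w13')
"
```

```text
[ 0.1328 -0.0552 -0.9896]
at [ 0.524 -0.149  0.06 ] yaw 0.457 w 0.0733 t 15.9 F [-0.7  0.8  0.9] j6 0.85
0 [-0.006, 0.042, 0.011] 0.0
held lid n 6123 mean [ 0.5266 -0.1469  0.083 ] ztop 0.0832 bottom-TCP -0.0391 mid-TCP [0.0033 0.0008 0.0227]
tool y [ 0.133 -0.055 -0.99 ]
```

Call:
move_arm([
  {"grip": 0.2,"linear": [-0.005,0.04,0.01],"twist": 0},
  {"grip": 0.6,"linear": [0,0,0],"twist": 0},
  {"grip": 1,"linear": [0,0,0],"twist": 0},
  {"grip": 1,"linear": [0,0,0],"twist": 0},
  {"grip": 1,"linear": [0,-0.1,0],"twist": 0},
])

```text
clock: 16.45
eef_pos: [0.5256, -0.1477, 0.0731]
tool_rot: [-0.59, 0.324, -0.425, 0.606]
ft_force: [0.3, 0.1, 0.2]
grip_width: 0.0505
```

Call:
move_arm([
  {"grip": 1,"linear": [0,-0.24,0.02],"twist": 0},
  {"grip": 1,"linear": [0,-0.24,0.02],"twist": 0},
  {"grip": 1,"linear": [0,-0.24,0.02],"twist": 0},
  {"grip": 1,"linear": [0,-0.1,0],"twist": 0},
  {"grip": 1,"linear": [0,0,0],"twist": 0},
])

```text
clock: 16.95
eef_pos: [0.5137, -0.1317, 0.2425]
tool_rot: [-0.589, 0.324, -0.424, 0.606]
ft_force: [-0.6, 0.4, -0.6]
grip_width: 0.0512
```

```bash
python3 -c "
from h import *
held('w14')
x,y=comp((.553,.058,.088),.043,-.033); print(x,y)
plan([(x,y,.17,.088)],0,lin=.2)
"
```

```text
held lid n 6569 mean [ 0.5111 -0.1298  0.27  ] ztop 0.2702 bottom-TCP -0.0343 mid-TCP [-0.0013  0.0003  0.0269]
tool y [ 0.132 -0.054 -0.99 ]
0.5987338647726825 0.02890681157119431
at [ 0.513 -0.132  0.241] yaw 0.457 w 0.0509 t 17.0 F [0.1 0.9 0.1] j6 0.88
0 [-0.115, 0.073, 0.14] 0.037
1 [-0.125, 0.071, 0.132] 0.037
2 [-0.135, 0.069, 0.123] 0.037
3 [-0.144, 0.067, 0.114] 0.037
4 [-0.152, 0.065, 0.103] 0.037
```

Call:
move_arm([
  {"grip": 1,"linear": [0,0,0],"twist": 0},
  {"grip": 1,"linear": [0,-0.24,0],"twist": 0},
  {"grip": 1,"linear": [0,0.24,0],"twist": 0},
  {"grip": 1,"linear": [0,-0.24,0],"twist": 0},
  {"grip": 1,"linear": [0,0.24,0],"twist": 0},
])

```text
clock: 17.5
eef_pos: [0.4839, -0.124, 0.2362]
tool_rot: [0.602, -0.358, 0.391, -0.597]
ft_force: [3.7, -0.7, 2.2]
grip_width: 0.0509
```

```bash
python3 -c "
from h import *
held('w15')
x,y=comp((.553,.058,.088),.043,-.033); print(x,y)
plan([(x,y,.17,.088)],0,lin=.2)
"
```

```text
held lid n 6566 mean [ 0.4839 -0.1228  0.2639] ztop 0.2643 bottom-TCP -0.0339 mid-TCP [ 0.0013 -0.0003  0.0277]
tool y [ 0.036 -0.031 -0.999]
0.5987338647726825 0.02890681157119431
at [ 0.482 -0.124  0.228] yaw 0.453 w 0.0508 t 17.6 F [-2.1  0.9 -6.6] j6 0.88
0 [-0.11, 0.071, 0.214] 0.046
1 [-0.129, 0.07, 0.203] 0.046
2 [-0.147, 0.069, 0.191] 0.046
3 [-0.164, 0.069, 0.177] 0.046
```

Call:
move_arm([
  {"grip": 1,"linear": [-0.1,0.0,0.2],"twist": 0.04},
  {"grip": 1,"linear": [-0.129,0.03,0.203],"twist": 0.046},
  {"grip": 1,"linear": [-0.147,0.06,0.191],"twist": 0.046},
  {"grip": 1,"linear": [-0.164,0.07,0.177],"twist": 0.046},
  {"grip": 1,"linear": [-0.03,0.02,0.03],"twist": 0},
])

```text
clock: 18.05
eef_pos: [0.602, 0.034, 0.1777]
tool_rot: [0.523, -0.473, 0.49, -0.513]
ft_force: [-0.5, -0.8, -1.4]
grip_width: 0.0504
```

```bash
python3 -c "
from h import *
held('w16')
x,y=comp((.553,.058,.088),.043,-.033); print(x,y)
plan([(x,y,.1,.088)],0,lin=.2)
"
```

```text
held lid n 6561 mean [0.6027 0.035  0.2054] ztop 0.2059 bottom-TCP -0.0338 mid-TCP [ 0.001  -0.0011  0.0279]
tool y [ 0.007 -0.027 -1.   ]
0.5987338647726825 0.02890681157119431
at [0.601 0.033 0.177] yaw 0.074 w 0.0509 t 18.1 F [ 1.6  0.9 -0.9] j6 1.57
0 [0.005, 0.193, -0.008] -0.003
1 [0.005, 0.193, -0.008] -0.003
```

Call:
move_arm([
  {"grip": 1,"linear": [0.005,0.15,-0.02],"twist": -0.003},
  {"grip": 1,"linear": [0.005,0.19,-0.02],"twist": -0.003},
  {"grip": 1,"linear": [0.005,0.12,-0.02],"twist": 0},
  {"grip": 1,"linear": [0,0.02,0],"twist": 0},
  {"grip": 1,"linear": [0,0,0],"twist": 0},
])

```text
clock: 18.6
eef_pos: [0.5898, 0.0235, 0.0769]
tool_rot: [0.528, -0.469, 0.486, -0.515]
ft_force: [-0.0, -0.3, -0.9]
grip_width: 0.0511
```

```bash
python3 -c "
from h import *
held('w17')
x,y=comp((.553,.058,.088),.043,-.033); print(x,y)
plan([(x,y,.042,.088)],0,lin=.2)
"
```

```text
held lid n 6543 mean [0.5906 0.0245 0.1046] ztop 0.1052 bottom-TCP -0.0337 mid-TCP [ 0.0011 -0.001   0.0279]
tool y [ 0.004 -0.03  -1.   ]
0.5987338647726825 0.02890681157119431
at [0.59  0.023 0.077] yaw 0.088 w 0.051 t 18.6 F [ 0.4  0.3 -0.3] j6 1.54
0 [-0.028, 0.176, 0.046] 0.0
```

Call:
move_arm([
  {"grip": 1,"linear": [-0.03,0.02,0.05],"twist": 0},
  {"grip": 1,"linear": [-0.005,0.06,0.005],"twist": 0},
  {"grip": 1,"linear": [0,0.06,0],"twist": 0},
  {"grip": 1,"linear": [0,0.03,0],"twist": 0},
  {"grip": 1,"linear": [0,0,0],"twist": 0},
])

```text
clock: 19.15
eef_pos: [0.6061, 0.031, 0.0454]
tool_rot: [0.525, -0.467, 0.488, -0.517]
ft_force: [-0.2, 0.2, -0.9]
grip_width: 0.0508
```

```bash
python3 -c "
from h import *
held('w18')
x,y=comp((.553,.058,.088),.043,-.033); print(x,y)
plan([(x,y,.042,.088)],0,lin=.2)
"
```

```text
held lid n 6563 mean [0.6066 0.0319 0.0731] ztop 0.0736 bottom-TCP -0.0338 mid-TCP [ 0.0009 -0.0013  0.0278]
tool y [ 0.015 -0.029 -0.999]
0.5987338647726825 0.02890681157119431
at [0.606 0.031 0.046] yaw 0.088 w 0.0508 t 19.2 F [ 0.1 -0.3 -0.3] j6 1.55
0 [0.006, 0.018, -0.038] 0.0
```

Call:
move_arm([
  {"grip": 1,"linear": [0,0.015,-0.025],"twist": 0},
  {"grip": 1,"linear": [0,0.01,0],"twist": 0},
  {"grip": 0.5,"linear": [0,0,0],"twist": 0},
  {"grip": 0.2,"linear": [0,0,0],"twist": 0},
  {"grip": 0.2,"linear": [0,0,0],"twist": 0},
])

```text
clock: 19.7
eef_pos: [0.6009, 0.0304, 0.0422]
tool_rot: [0.525, -0.466, 0.489, -0.518]
ft_force: [-0.1, 0.4, -0.8]
grip_width: 0.0685
```

Call:
move_arm([
  {"grip": 0.2,"linear": [0,-0.1,0],"twist": 0},
  {"grip": 0.2,"linear": [0,-0.22,0],"twist": 0},
  {"grip": 0.1,"linear": [0,-0.22,0],"twist": 0},
  {"grip": 0,"linear": [0,-0.1,0],"twist": 0},
  {"grip": 0,"linear": [0,0,0],"twist": 0},
])

```text
clock: 20.2
eef_pos: [0.5988, 0.0339, 0.1736]
tool_rot: [0.525, -0.467, 0.488, -0.518]
ft_force: [0.4, 0.0, 0.2]
grip_width: 0.0856
```

```bash
python3 -c "
from h import *
o=bot.get_obs();print(R.from_quat(o['tool_rot']).as_matrix()[:,1].round(4))
snap('top','t19'); lids('t19'); snap('wrist','w19'); lids('w19')
plan([(.443,-.104,.17,.05)],0,lin=.2)
"
```

```text
[ 0.0155 -0.029  -0.9995]
t19 lid [349 219  18  18 250] [ 0.443  -0.1071  0.084 ]
t19 lid [316 124  38  13 349] [ 0.7424 -0.0511  0.068 ]
w19 lid [471  97  25  56 674] [0.7221 0.1111 0.084 ]
w19 lid [133 296  40  22 561] [ 0.4419 -0.0891  0.084 ]
w19 lid [ 193   96   62   62 2950] [0.5131 0.09   0.068 ]
w19 lid [ 289  169   54   53 2227] [0.5954 0.0354 0.068 ]
w19 lid [ 203  171   56   52 2292] [0.5174 0.0279 0.068 ]
at [0.597 0.034 0.17 ] yaw 0.088 w 0.0856 t 20.3 F [ 0.3 -0.4  0.1] j6 1.55
0 [0.155, 0.003, -0.207] 0.005
1 [0.157, 0.003, -0.205] 0.005
2 [0.159, 0.003, -0.204] 0.005
3 [0.16, 0.004, -0.202] 0.005
```

Call:
move_arm([
  {"grip": 0,"linear": [0.155,0,-0.207],"twist": 0.003},
  {"grip": 0,"linear": [0.157,0,-0.205],"twist": 0},
  {"grip": 0,"linear": [0.159,0,-0.204],"twist": 0},
  {"grip": 0,"linear": [0.16,0,-0.202],"twist": 0},
  {"grip": 0,"linear": [0.01,0,-0.01],"twist": 0},
])

```text
clock: 20.8
eef_pos: [0.4382, -0.1041, 0.1592]
tool_rot: [0.531, -0.474, 0.482, -0.511]
ft_force: [0.5, 0.0, 0.2]
grip_width: 0.0858
```

```bash
python3 -c "
from h import *
o=bot.get_obs();print(R.from_quat(o['tool_rot']).as_matrix()[:,1].round(4))
snap('wrist','w20'); lids('w20')
plan([(.443,-.104,.055,.05)],0,lin=.2)
"
```

```text
[-0.0111 -0.0273 -0.9996]
w20 lid [ 298  181   61   57 2688] [ 0.4443 -0.1036  0.084 ]
w20 lid [ 518    3   73   79 4364] [0.5943 0.0339 0.068 ]
w20 lid [ 409    5   70   78 4235] [0.5157 0.0263 0.068 ]
at [ 0.44  -0.103  0.159] yaw 0.087 w 0.0855 t 20.9 F [-0.4 -0.6 -0.6] j6 1.27
0 [-0.003, 0.174, 0.007] 0.006
1 [-0.003, 0.174, 0.007] 0.006
2 [-0.003, 0.174, 0.007] 0.006
```

Call:
move_arm([
  {"grip": 0,"linear": [-0.01,0.12,0.02],"twist": 0},
  {"grip": 0,"linear": [-0.01,0.17,0.02],"twist": 0},
  {"grip": 0,"linear": [-0.01,0.15,0.02],"twist": 0},
  {"grip": 0,"linear": [0,0.03,0],"twist": 0},
  {"grip": 0,"linear": [0,0,0],"twist": 0},
])

```text
clock: 21.35
eef_pos: [0.4524, -0.0966, 0.0582]
tool_rot: [0.531, -0.475, 0.48, -0.512]
ft_force: [-0.1, -0.1, 0.8]
grip_width: 0.0853
```

```bash
python3 -c "
from h import *
held('w21')
plan([(.443,-.104,.052,.05)],0,lin=.2)
"
```

```text
held lid n 6553 mean [ 0.4447 -0.1036  0.0831] ztop 0.0832 bottom-TCP -0.037 mid-TCP [-0.0079 -0.0085  0.0241]
tool y [-0.011 -0.025 -1.   ]
at [ 0.452 -0.097  0.059] yaw 0.088 w 0.0855 t 21.4 F [-0.5  1.6 -0.7] j6 1.29
0 [0.032, 0.035, -0.05] 0.019
```

Call:
move_arm([
  {"grip": 0,"linear": [0.032,0.03,-0.035],"twist": 0},
  {"grip": 0.3,"linear": [0,0,0],"twist": 0},
  {"grip": 1,"linear": [0,0,0],"twist": 0},
  {"grip": 1,"linear": [0,0,0],"twist": 0},
  {"grip": 1,"linear": [0,0,0],"twist": 0},
])

```text
clock: 21.9
eef_pos: [0.4492, -0.105, 0.0567]
tool_rot: [0.529, -0.472, 0.483, -0.514]
ft_force: [-0.7, 0.5, -0.7]
grip_width: 0.0499
```

Call:
move_arm([
  {"grip": 1,"linear": [0,-0.12,0],"twist": 0},
  {"grip": 1,"linear": [0,-0.22,0],"twist": 0},
  {"grip": 1,"linear": [0,-0.22,0],"twist": 0},
  {"grip": 1,"linear": [0,-0.06,0],"twist": 0},
  {"grip": 1,"linear": [0,0,0],"twist": 0},
])

```text
clock: 22.4
eef_pos: [0.4481, -0.1014, 0.1848]
tool_rot: [0.529, -0.473, 0.482, -0.514]
ft_force: [0.3, 0.2, -0.7]
grip_width: 0.0501
```

```bash
python3 -c "
from h import *
held('w22')
x,y=comp((.553,.058,.088),.043,.033); print(x,y)
plan([(x,y,.17,.088)],0,lin=.22)
snap('top','t22'); im=cv2.imread('pics/t22.png')[130:270,230:430]; cv2.imwrite('pics/c22.png',cv2.resize(im,(600,420),interpolation=2)); lids('t22')
"
```

```text
held lid n 6995 mean [ 0.4485 -0.101   0.2126] ztop 0.2128 bottom-TCP -0.0341 mid-TCP [ 0.0009 -0.0011  0.0272]
tool y [-0.005 -0.025 -1.   ]
0.5929333580626921 0.09465142444485383
at [ 0.448 -0.101  0.184] yaw 0.088 w 0.0498 t 22.4 F [ 0.5 -0.4 -0.8] j6 1.28
0 [-0.183, 0.008, 0.162] -0.0
1 [-0.183, 0.008, 0.162] -0.0
2 [-0.183, 0.008, 0.162] -0.0
3 [-0.183, 0.008, 0.162] -0.0
4 [-0.183, 0.008, 0.162] -0.0
t22 lid [308 124  46  13 425] [ 0.7421 -0.0387  0.068 ]
t22 lid [301 171  17  16 220] [0.5934 0.0313 0.068 ]
t22 lid [304 197  17  16 223] [0.5149 0.0232 0.068 ]
t22 lid [282 199  17  17 228] [0.5101 0.0867 0.068 ]
```

View pics/c22.png

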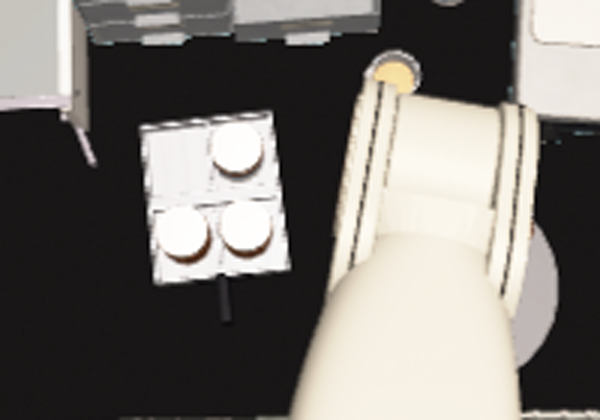

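The crop shows jars in three compartments, at (237,150), (185,232) and (246,229). The one at (175,165) is free, and the tray hasn't moved. Taking B there.

Call:
move_arm([
  {"grip": 1,"linear": [-0.183,0,0.162],"twist": 0},
  {"grip": 1,"linear": [-0.183,0,0.162],"twist": 0},
  {"grip": 1,"linear": [-0.183,0,0.162],"twist": 0},
  {"grip": 1,"linear": [-0.183,0,0.162],"twist": 0},
  {"grip": 1,"linear": [-0.183,0.008,0.162],"twist": 0},
])

```text
clock: 23.0
eef_pos: [0.5901, 0.0939, 0.1651]
tool_rot: [0.531, -0.481, 0.482, -0.505]
ft_force: [1.4, -0.3, -0.0]
grip_width: 0.0495
```

```bash
python3 -c "
from h import *
held('w23')
x,y=comp((.553,.058,.088),.043,.033); print(x,y)
plan([(x,y,.1,.088)],0,lin=.15)
"
```

```text
held lid n 7026 mean [0.591  0.0945 0.1928] ztop 0.1931 bottom-TCP -0.034 mid-TCP [-0.0061 -0.0013  0.0274]
tool y [-0.024 -0.028 -0.999]
0.5929333580626921 0.09465142444485383
at [0.594 0.101 0.162] yaw 0.079 w 0.0498 t 23.1 F [ 8.   4.4 -1. ] j6 1.67
0 [0.008, 0.104, 0.0] -0.001
1 [0.008, 0.104, 0.0] -0.001
2 [0.008, 0.104, 0.0] -0.001
```

Call:
move_arm([
  {"grip": 1,"linear": [0.02,0.1,0],"twist": 0},
  {"grip": 1,"linear": [0.01,0.15,0],"twist": 0},
  {"grip": 1,"linear": [0,0.1,0],"twist": 0},
  {"grip": 1,"linear": [0,0.03,0],"twist": 0},
  {"grip": 1,"linear": [0,0,0],"twist": 0},
])

```text
clock: 23.55
eef_pos: [0.5877, 0.096, 0.0711]
tool_rot: [0.538, -0.482, 0.473, -0.505]
ft_force: [-0.2, -0.7, -1.0]
grip_width: 0.0499
```

```bash
python3 -c "
from h import *
held('w24')
x,y=comp((.553,.058,.088),.043,.033); print(x,y)
plan([(x,y,.042,.088)],0,lin=.3)
"
```

```text
held lid n 7014 mean [0.589  0.0965 0.0987] ztop 0.0991 bottom-TCP -0.034 mid-TCP [ 0.0019 -0.0011  0.0276]
tool y [-0.04  -0.026 -0.999]
0.5929333580626921 0.09465142444485383
at [0.588 0.096 0.072] yaw 0.087 w 0.0497 t 23.6 F [-0.1  0.  -0.6] j6 1.66
0 [0.006, 0.147, 0.031] -0.0
```

Call:
move_arm([
  {"grip": 1,"linear": [-0.01,0.05,0.035],"twist": 0},
  {"grip": 1,"linear": [0,0.05,0],"twist": 0},
  {"grip": 1,"linear": [0,0.04,0],"twist": 0},
  {"grip": 1,"linear": [0,0,0],"twist": 0},
  {"grip": 1,"linear": [0,0,0],"twist": 0},
])

```text
clock: 24.1
eef_pos: [0.5965, 0.098, 0.044]
tool_rot: [0.536, -0.481, 0.475, -0.506]
ft_force: [-0.1, 0.2, -0.2]
grip_width: 0.05
```

```bash
python3 -c "
from h import *
held('w25')
x,y=comp((.553,.058,.088),.043,.033); print(x,y)
plan([(x,y,.042,.088)],0,lin=.3)
"
```

```text
held lid n 7011 mean [0.5977 0.0983 0.0717] ztop 0.0718 bottom-TCP -0.0342 mid-TCP [ 0.0019 -0.009   0.0276]
tool y [-0.034 -0.025 -0.999]
0.5929333580626921 0.09465142444485383
at [0.596 0.098 0.044] yaw 0.086 w 0.0496 t 24.1 F [-0.1 -0.4 -0.7] j6 1.66
0 [0.015, 0.011, -0.018] -0.001
```

Call:
move_arm([
  {"grip": 1,"linear": [0.012,0.01,-0.01],"twist": 0},
  {"grip": 1,"linear": [0,0,0],"twist": 0},
  {"grip": 0.5,"linear": [0,0,0],"twist": 0},
  {"grip": 0.2,"linear": [0,0,0],"twist": 0},
  {"grip": 0.2,"linear": [0,0,0],"twist": 0},
])

```text
clock: 24.65
eef_pos: [0.5955, 0.0952, 0.044]
tool_rot: [0.535, -0.48, 0.476, -0.507]
ft_force: [0.6, -0.0, 0.5]
grip_width: 0.0684
```

Call:
move_arm([
  {"grip": 0.2,"linear": [0,-0.1,0],"twist": 0},
  {"grip": 0.2,"linear": [0,-0.22,0],"twist": 0},
  {"grip": 0.1,"linear": [0,-0.22,0],"twist": 0},
  {"grip": 0,"linear": [0,-0.1,-0.1],"twist": 0},
  {"grip": 0,"linear": [0,0,-0.2],"twist": 0},
])

```text
clock: 25.15
eef_pos: [0.5422, 0.0936, 0.1774]
tool_rot: [0.534, -0.48, 0.476, -0.507]
ft_force: [-1.1, 0.1, 0.8]
grip_width: 0.0856
```

Call:
move_arm([
  {"grip": 0,"linear": [0.1,0,-0.2],"twist": 0.07},
  {"grip": 0,"linear": [0.1,0,-0.2],"twist": 0.07},
  {"grip": 0,"linear": [0.1,0,-0.15],"twist": 0.07},
  {"grip": 0,"linear": [0.1,0,-0.1],"twist": 0.07},
  {"grip": 0,"linear": [0.05,0,0],"twist": 0.07},
])

```text
clock: 25.65
eef_pos: [0.3922, 0.0172, 0.1864]
tool_rot: [0.329, -0.628, 0.635, -0.307]
ft_force: [0.3, -0.5, 0.7]
grip_width: 0.0856
```

```bash
python3 -c "
from h import *
snap('top','t26'); lids('t26');snap('wrist','w26'); lids('w26')
o=bot.get_obs();print(R.from_quat(o['tool_rot']).as_matrix()[:,1].round(4))
plan([(.45,.05,.2,1.66)],0,lin=.3)
a=cv2.resize(cv2.imread('pics/t26.png')[80:270,170:370],(600,570),interpolation=2); cv2.imwrite('pics/c26.png',a)
"
```

```text
t26 lid [308 124  47  13 426] [ 0.742  -0.0386  0.068 ]
t26 lid [301 171  17  16 214] [0.5935 0.0314 0.068 ]
t26 lid [280 172  17  17 218] [0.5906 0.0924 0.068 ]
w26 lid [ 477    0   65   68 3471] [0.5944 0.0342 0.068 ]
w26 lid [ 354    4   62   71 3430] [0.5119 0.0895 0.068 ]
w26 lid [ 399   71   58   61 2782] [0.5162 0.0273 0.068 ]
[-0.02   -0.0236 -0.9995]
at [0.394 0.017 0.187] yaw -0.633 w 0.085 t 25.8 F [ 0.7 -0.3  0.5] j6 2.26
0 [-0.017, -0.004, 0.007] -0.067
1 [-0.016, -0.004, 0.01] -0.067
2 [-0.015, -0.004, 0.012] -0.067
3 [-0.013, -0.004, 0.014] -0.067
4 [-0.011, -0.004, 0.015] -0.067
0 [-0.009, -0.004, 0.017] -0.067
1 [-0.007, -0.004, 0.018] -0.067
2 [-0.004, -0.004, 0.019] -0.067
3 [-0.002, -0.004, 0.019] -0.067
4 [0.001, -0.004, 0.019] -0.067
0 [0.004, -0.004, 0.019] -0.067
1 [0.006, -0.004, 0.018] -0.067
2 [0.008, -0.004, 0.017] -0.067
3 [0.011, -0.004, 0.016] -0.067
4 [0.013, -0.004, 0.014] -0.067
0 [0.014, -0.004, 0.012] -0.067
1 [0.016, -0.003, 0.01] -0.067
```

View pics/c26.png

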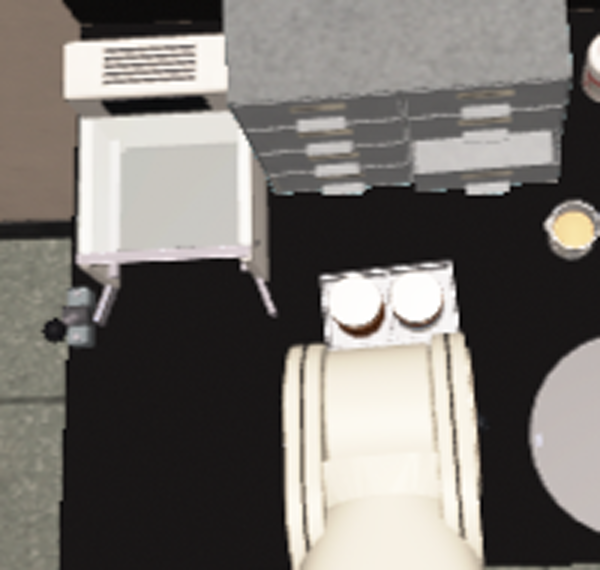

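All four jars are in the tray: lids at (358,305) and (417,297) in the crop plus two confirmed by the wrist camera. Next I'll turn the jaws to pinch the rib.

Call:
move_arm([
  {"grip": 0,"linear": [-0.015,0,0.01],"twist": -0.07},
  {"grip": 0,"linear": [-0.015,0,0.01],"twist": -0.07},
  {"grip": 0,"linear": [-0.015,0,0.012],"twist": -0.07},
  {"grip": 0,"linear": [-0.013,0,0.014],"twist": -0.07},
  {"grip": 0,"linear": [-0.01,0,0.015],"twist": -0.07},
])

```text
clock: 26.25
eef_pos: [0.416, 0.0282, 0.1879]
tool_rot: [0.536, -0.469, 0.473, -0.518]
ft_force: [0.6, 0.1, -0.8]
grip_width: 0.0854
```

Call:
move_arm([
  {"grip": 0,"linear": [-0.01,0,0.015],"twist": -0.07},
  {"grip": 0,"linear": [-0.005,0,0.015],"twist": -0.07},
  {"grip": 0,"linear": [0,0,0.015],"twist": -0.07},
  {"grip": 0,"linear": [0,0,0.015],"twist": -0.07},
  {"grip": 0,"linear": [0,0,0.015],"twist": -0.07},
])

```text
clock: 26.75
eef_pos: [0.4356, 0.0405, 0.1879]
tool_rot: [0.671, -0.246, 0.245, -0.656]
ft_force: [-0.8, 0.4, 0.4]
grip_width: 0.0852
```

Call:
move_arm([
  {"grip": 0,"linear": [0,0.05,0],"twist": -0.07},
  {"grip": 0,"linear": [0,0.05,0],"twist": -0.07},
  {"grip": 0,"linear": [0,0,0],"twist": -0.07},
  {"grip": 0,"linear": [0,0,0],"twist": -0.07},
  {"grip": 0,"linear": [0,0,0],"twist": -0.07},
])

```text
clock: 27.25
eef_pos: [0.442, 0.0437, 0.1673]
tool_rot: [0.713, 0.013, -0.016, -0.701]
ft_force: [0.3, -0.6, -0.7]
grip_width: 0.0856
```

```bash
python3 -c "
from h import *
snap('top','t27'); snap('wrist','w27'); lids('t27'); lids('w27')
o=bot.get_obs();print(R.from_quat(o['tool_rot']).as_matrix()[:,1].round(4))
plan([(.437,.048,.12,1.66)],0,lin=.2)
b=cv2.imread('pics/w27.png'); cv2.imwrite('pics/c27.png',b)
"
```

```text
t27 lid [307 124  48  13 421] [ 0.7421 -0.039   0.068 ]
w27 lid [ 275  245   50   47 1848] [0.5134 0.0256 0.068 ]
w27 lid [ 337  245   52   47 1886] [0.5091 0.0874 0.068 ]
w27 lid [ 282  312   47   38 1377] [0.5892 0.0334 0.068 ]
w27 lid [ 338  312   47   40 1332] [0.5854 0.0935 0.068 ]
w27 lid [   0  334   60   65 3182] [ 0.66   -0.2875  0.068 ]
[-0.0028 -0.0177 -0.9998]
at [0.442 0.044 0.167] yaw 1.605 w 0.0853 t 27.4 F [-0.4  0.2  1. ] j6 0.08
0 [-0.012, 0.118, 0.013] -0.014
1 [-0.011, 0.118, 0.014] -0.014
```

View pics/c27.png

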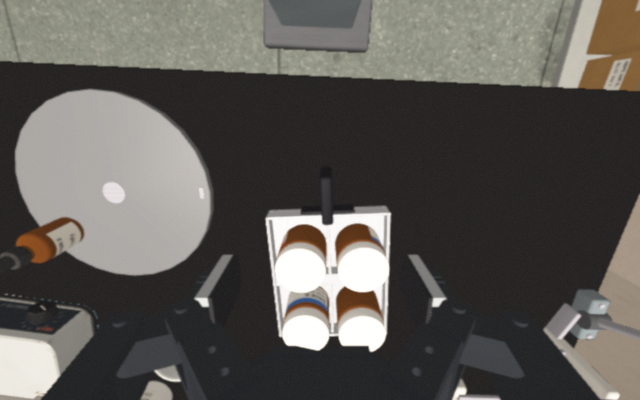

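The wrist view shows four jars standing in the tray. The tray's front corners are at (267,213) and (389,208), the rib top runs (325,170) to (328,222), and the dropper stands on the turntable at (45,245).

```bash
python3 -c "
from h import *
p=lambda u,v,h: plane('w27',u,v,h)[:2]
a,b=p(267,213,.026),p(389,208,.026); print(a,b,(a+b)/2,np.linalg.norm(a-b),np.arctan2(-(b-a)[0],(b-a)[1]))
print('rib',p(325,170,.055),p(328,222,.055))
C=cloud('w27'); m=(C[...,2]>.045)&(C[...,2]<.06)&(C[...,0]<.475)&(C[...,0]>.40)&(abs(C[...,1]-.05)<.03); q=C[m]; print(len(q),q.mean(0),q.min(0),q.max(0))
plan([(.437,.048,.1,1.66)],0,lin=.2)
"
```

```text
[ 0.4723741  -0.01430124] [0.45999455 0.11677902] [0.46618433 0.05123889] 0.13166354363594832 0.09416323753684024
rib [0.41568767 0.04588268] [0.46740739 0.05142637]
610 [0.44477404 0.04811196 0.05374584] [0.42170806 0.04062834 0.04531487] [0.47062899 0.0555087  0.05610016]
at [0.442 0.044 0.167] yaw 1.605 w 0.0853 t 27.4 F [-0.4  0.2  1. ] j6 0.08
0 [-0.011, 0.168, 0.014] -0.014
1 [-0.011, 0.168, 0.014] -0.014
```

Call:
move_arm([
  {"grip": 0,"linear": [-0.011,0.14,0.014],"twist": -0.014},
  {"grip": 0,"linear": [-0.011,0.15,0.014],"twist": -0.014},
  {"grip": 0,"linear": [0,0.1,0],"twist": 0},
  {"grip": 0,"linear": [0,0.02,0],"twist": 0},
  {"grip": 0,"linear": [0,0,0],"twist": 0},
])

```text
clock: 27.85
eef_pos: [0.4424, 0.0498, 0.0846]
tool_rot: [0.712, 0.032, -0.03, -0.701]
ft_force: [-0.0, 0.3, -0.4]
grip_width: 0.0854
```

```bash
python3 -c "
from h import *
o=bot.get_obs();print(R.from_quat(o['tool_rot']).as_matrix()[:,1].round(4))
plan([(.437,.048,.026,1.66)],0,lin=.1)"
```

```text
[ 0.0044 -0.0162 -0.9999]
at [0.442 0.05  0.085] yaw 1.658 w 0.0854 t 27.9 F [-0.   0.3 -0.4] j6 0.04
0 [-0.009, 0.098, -0.001] -0.0
1 [-0.009, 0.098, -0.001] -0.0
2 [-0.009, 0.098, -0.001] -0.0
```

Call:
move_arm([
  {"grip": 0,"linear": [-0.009,0.1,0],"twist": 0},
  {"grip": 0,"linear": [-0.009,0.1,0],"twist": 0},
  {"grip": 0,"linear": [-0.005,0.07,0],"twist": 0},
  {"grip": 0,"linear": [0,0,0],"twist": 0},
  {"grip": 0.4,"linear": [0,0,0],"twist": 0},
])

```text
clock: 28.35
eef_pos: [0.4453, 0.0498, 0.0351]
tool_rot: [0.712, 0.036, -0.024, -0.701]
ft_force: [0.0, -0.5, 0.0]
grip_width: 0.0734
```

```bash
python3 -c "
from h import *
o=bot.get_obs();print(R.from_quat(o['tool_rot']).as_matrix()[:,1].round(4))
plan([(.437,.048,.024,1.66)],0,lin=.1)"
```

```text
[ 0.0167 -0.0144 -0.9998]
at [0.445 0.05  0.035] yaw 1.655 w 0.0734 t 28.4 F [ 0.  -0.5  0. ] j6 0.04
0 [-0.043, 0.055, -0.005] -0.002
```

Call:
move_arm([
  {"grip": 0.4,"linear": [-0.05,0.05,-0.005],"twist": 0},
  {"grip": 0.7,"linear": [-0.01,0.01,0],"twist": 0},
  {"grip": 1,"linear": [0,0,0],"twist": 0},
  {"grip": 1,"linear": [0,0,0],"twist": 0},
  {"grip": 1,"linear": [0,0,0],"twist": 0},
])

```text
clock: 28.85
eef_pos: [0.4388, 0.0484, 0.0281]
tool_rot: [0.711, 0.039, -0.021, -0.702]
ft_force: [-2.1, -0.3, -3.2]
grip_width: 0.0113
```

```bash
python3 -c "
from h import *
o=bot.get_obs();print(R.from_quat(o['tool_rot']).as_matrix()[:,1].round(4))
# bay: fit canopy/wall from wrist27 & top: print lead tips from scene/top
snap('top','t29')
plan([(.437,.048,.024,1.66)],0,lin=.1)
a=cv2.resize(cv2.imread('pics/t29.png')[100:210,180:310],(780,660),interpolation=2); cv2.imwrite('pics/c29.png',a[:600])
"
```

```text
[ 0.0264 -0.0128 -0.9996]
at [0.439 0.048 0.028] yaw 1.654 w 0.011 t 28.9 F [-1.3 -1.2  0. ] j6 0.04
0 [-0.009, 0.02, -0.001] -0.002
```

View pics/c29.png

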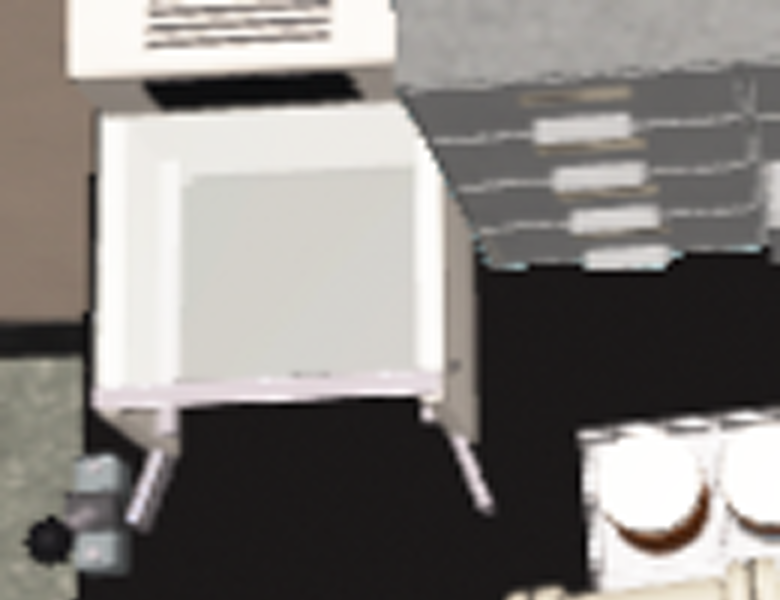

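The crop shows the canopy's front edge at (97,388)-(443,376) and the lead-in tips at (138,522) and (486,511). The lever ball is at (48,540), leaning forward of its block at (100,515).

```bash
python3 -c "
from h import *
g=lambda x,y,h: plane('t29',180+x/6-.4,100+y/6-.4,h)[:2]
for n,a,b in (('canopyTop',g(97,388,.1),g(443,376,.1)),('canopyBot',g(95,405,.094),g(443,395,.094)),('lead',g(138,522,.022),g(486,511,.022)),('wallR/L back',g(100,110,.1),g(400,100,.1))): print(n,a.round(4),b.round(4),((a+b)/2).round(4),'yaw',np.arctan2(-(a-b)[0],(a-b)[1]).round(4))
print('canopy right edge yaw',g(405,105,.1),g(443,376,.1),'left',g(100,115,.1),g(97,388,.1))
print('ball',g(48,540,.083),'block',g(100,515,.024))
"
```

```text
canopyTop [0.6372 0.3593] [0.6387 0.19  ] [0.6379 0.2747] yaw 0.0089
canopyBot [0.6303 0.362 ] [0.6308 0.1911] [0.6305 0.2766] yaw 0.0029
lead [0.5871 0.3627] [0.5883 0.1822] [0.5877 0.2725] yaw 0.0066
wallR/L back [0.7809 0.3635] [0.7817 0.2132] [0.7813 0.2884] yaw 0.0057
canopy right edge yaw [0.77900919 0.21063959] [0.63867601 0.19003035] left [0.77822845 0.36341618] [0.63717106 0.35927867]
ball [0.5656652  0.38636265] block [0.59085821 0.38195099]
```

Call:
move_arm([
  {"grip": 1,"linear": [-0.06,0,0],"twist": 0},
  {"grip": 1,"linear": [-0.1,0,0.005],"twist": 0},
  {"grip": 1,"linear": [-0.08,0,0.005],"twist": 0.01},
  {"grip": 1,"linear": [-0.03,0,0.03],"twist": 0.01},
  {"grip": 1,"linear": [0,0,0.08],"twist": 0.01},
])

```text
clock: 29.4
eef_pos: [0.3863, 0.0655, 0.0278]
tool_rot: [0.713, 0.018, 0.009, -0.701]
ft_force: [-0.5, -4.2, 0.9]
grip_width: 0.0112
```

```bash
python3 -c "
from h import *
o=bot.get_obs();print(R.from_quat(o['tool_rot']).as_matrix()[:,1].round(4))
plan([(.385,.268,.028,1.59)],0,lin=.15)"
```

```text
[ 0.0382 -0.0172 -0.9991]
at [0.386 0.066 0.028] yaw 1.583 w 0.0112 t 29.4 F [-0.5 -4.2  0.9] j6 0.17
0 [0.001, -0.003, 0.145] -0.0
1 [0.001, -0.003, 0.145] -0.0
2 [0.001, -0.003, 0.145] -0.0
3 [0.001, -0.003, 0.145] -0.0
4 [0.001, -0.003, 0.145] -0.0
0 [0.002, -0.003, 0.145] -0.0
1 [0.002, -0.003, 0.145] -0.0
```

Call:
move_arm([
  {"grip": 1,"linear": [0,0,0.14],"twist": 0},
  {"grip": 1,"linear": [0,0,0.15],"twist": 0},
  {"grip": 1,"linear": [0,0,0.15],"twist": 0},
  {"grip": 1,"linear": [0,0,0.15],"twist": 0},
  {"grip": 1,"linear": [0,0,0.14],"twist": 0},
])

```text
clock: 29.9
eef_pos: [0.386, 0.2053, 0.0279]
tool_rot: [0.72, 0.015, 0.019, -0.694]
ft_force: [1.5, -6.7, 7.3]
grip_width: 0.0108
```

Call:
move_arm([
  {"grip": 1,"linear": [0,0,0.14],"twist": 0},
  {"grip": 1,"linear": [0,0,0.1],"twist": 0},
  {"grip": 1,"linear": [0,0,0.04],"twist": 0},
  {"grip": 1,"linear": [0,0,0],"twist": 0},
  {"grip": 1,"linear": [0,0,0],"twist": 0},
])

```text
clock: 30.4
eef_pos: [0.387, 0.2618, 0.0283]
tool_rot: [0.721, 0.017, 0.022, -0.692]
ft_force: [1.5, -1.2, -0.8]
grip_width: 0.0111
```

```bash
python3 -c "
from h import *
o=bot.get_obs();print(R.from_quat(o['tool_rot']).as_matrix()[:,1].round(4))
plan([(.385,.268,.028,1.59)],0,lin=.15)
snap('wrist','w30'); snap('top','t30'); lids('w30',yr=(0,.4)); lids('t30',yr=(0,.4))
a=cv2.resize(cv2.imread('pics/t30.png')[80:270,170:370],(600,570),interpolation=2); cv2.imwrite('pics/c30.png',a)
"
```

```text
[ 0.0554 -0.0416 -0.9976]
at [0.387 0.262 0.028] yaw 1.562 w 0.0111 t 30.4 F [ 1.5 -1.2 -0.8] j6 0.65
0 [-0.01, -0.001, 0.031] -0.013
t30 lid [213 189  17  17 227] [0.543  0.2913 0.068 ]
t30 lid [233 190  17  17 222] [0.5398 0.2314 0.068 ]
t30 lid [211 217  18  17 234] [0.4617 0.2936 0.068 ]
t30 lid [233 217  17  17 232] [0.4596 0.2309 0.068 ]
```

View pics/c30.png

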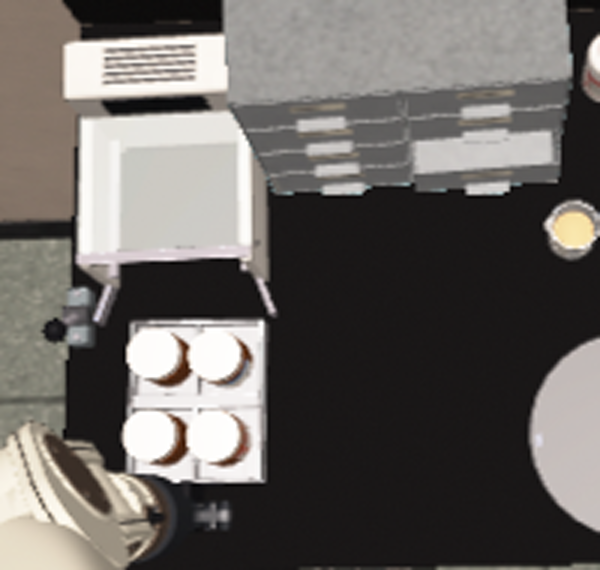

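The crop shows the loaded tray in front of the bay, front edge at (132..265, 322). It sits about 12 mm to the right of the lead-in middle (185). I'll shift left and go in.

Call:
move_arm([
  {"grip": 1,"linear": [0,0,0.035],"twist": -0.005},
  {"grip": 1,"linear": [0.02,0,0.025],"twist": -0.005},
  {"grip": 1,"linear": [0.08,0,0.005],"twist": 0},
  {"grip": 1,"linear": [0.08,0,0],"twist": 0},
  {"grip": 1,"linear": [0.02,0,0],"twist": 0},
])

```text
clock: 31.0
eef_pos: [0.4157, 0.2687, 0.0294]
tool_rot: [0.724, 0.016, 0.006, -0.69]
ft_force: [-3.6, 1.2, 3.6]
grip_width: 0.0111
```

```bash
python3 -c "
from h import *
o=bot.get_obs();print(R.from_quat(o['tool_rot']).as_matrix()[:,1].round(4),o['ft_torque'].round(2))
plan([(.58,.2725,.028,1.583)],0,lin=.15)"
```

```text
[ 0.031  -0.0476 -0.9984] [0.85 1.03 0.14]
at [0.416 0.269 0.029] yaw 1.585 w 0.0111 t 31.0 F [-3.6  1.2  3.6] j6 0.59
0 [0.137, 0.005, 0.001] 0.0
1 [0.137, 0.005, 0.001] 0.0
2 [0.137, 0.005, 0.001] 0.0
3 [0.137, 0.005, 0.002] 0.0
4 [0.137, 0.005, 0.002] 0.0
0 [0.137, 0.005, 0.002] 0.0
```

Call:
move_arm([
  {"grip": 1,"linear": [0.08,0.004,0.008],"twist": 0},
  {"grip": 1,"linear": [0.1,0.004,0.006],"twist": 0},
  {"grip": 1,"linear": [0.1,0.003,0.003],"twist": 0},
  {"grip": 1,"linear": [0.08,0.003,0],"twist": 0},
  {"grip": 1,"linear": [0.03,0,0],"twist": 0},
])

```text
clock: 31.5
eef_pos: [0.4819, 0.2726, 0.0295]
tool_rot: [0.723, 0.011, -0.006, -0.691]
ft_force: [-4.7, -0.7, 2.8]
grip_width: 0.011
```

```bash
python3 -c "
from h import *
o=bot.get_obs();print(R.from_quat(o['tool_rot']).as_matrix()[:,1].round(4),o['ft_torque'].round(2))
plan([(.58,.2725,.028,1.583)],0,lin=.15)
snap('top','t31');lids('t31',yr=(0,.4))"
```

```text
[ 0.0074 -0.0448 -0.999 ] [0.58 0.37 0.19]
at [0.482 0.273 0.029] yaw 1.595 w 0.011 t 31.5 F [-4.7 -0.7  2.8] j6 0.51
0 [0.123, 0.003, -0.003] 0.001
1 [0.123, 0.003, -0.003] 0.001
2 [0.123, 0.003, -0.002] 0.001
3 [0.123, 0.003, -0.002] 0.001
t31 lid [208 185  17  15 183] [0.5592 0.3054 0.068 ]
t31 lid [229 184  17  17 223] [0.5571 0.2451 0.068 ]
```

Call:
move_arm([
  {"grip": 1,"linear": [0.08,0.003,0],"twist": 0.002},
  {"grip": 1,"linear": [0.1,0.003,0],"twist": 0.002},
  {"grip": 1,"linear": [0.1,0.003,0],"twist": 0},
  {"grip": 1,"linear": [0.08,0.003,0],"twist": 0},
  {"grip": 1,"linear": [0.03,0,0],"twist": 0},
])

```text
clock: 32.05
eef_pos: [0.5497, 0.2748, 0.0291]
tool_rot: [0.722, 0.004, -0.012, -0.692]
ft_force: [-6.0, 0.2, 3.9]
grip_width: 0.0112
```

```bash
python3 -c "
from h import *
o=bot.get_obs();print(R.from_quat(o['tool_rot']).as_matrix()[:,1].round(4),o['ft_torque'].round(2))
plan([(.585,.2725,.028,1.583)],0,lin=.15)
snap('top','t32');lids('t32',yr=(0,.4))"
```

```text
[-0.0109 -0.0425 -0.999 ] [0.6  0.57 0.23]
at [0.55  0.275 0.029] yaw 1.595 w 0.0112 t 32.0 F [-6.   0.2  3.9] j6 0.46
0 [0.088, 0.002, -0.008] 0.003
1 [0.088, 0.002, -0.007] 0.003
t32 lid [229 166  16  13 169] [0.6201 0.2468 0.068 ]
```

Call:
move_arm([
  {"grip": 1,"linear": [0.06,0.003,0],"twist": 0},
  {"grip": 1,"linear": [0.07,0.003,0],"twist": 0},
  {"grip": 1,"linear": [0.05,0.002,0],"twist": 0},
  {"grip": 1,"linear": [0.04,0,0],"twist": 0},
  {"grip": 1,"linear": [0.04,0,0],"twist": 0},
])

```text
clock: 32.6
eef_pos: [0.5813, 0.2766, 0.0285]
tool_rot: [0.721, -0.006, -0.028, -0.692]
ft_force: [-25.9, -1.9, 18.7]
grip_width: 0.011
```

Call:
move_arm([
  {"grip": 1,"linear": [0.04,0,0],"twist": 0},
  {"grip": 1,"linear": [0.04,0,0],"twist": 0},
  {"grip": 1,"linear": [0.04,0,0],"twist": 0},
  {"grip": 1,"linear": [0.05,0,0],"twist": 0},
  {"grip": 1,"linear": [0.05,0,0],"twist": 0},
])

```text
clock: 33.1
eef_pos: [0.5813, 0.2765, 0.028]
tool_rot: [0.722, -0.033, -0.061, -0.689]
ft_force: [-24.8, -1.7, 18.2]
grip_width: 0.0108
```

```bash
python3 -c "
from h import *
o=bot.get_obs();print(R.from_quat(o['tool_rot']).as_matrix()[:,1].round(4),o['ft_torque'].round(2),o['ft_force'])
snap('top','t33');lids('t33',yr=(0,.4)); plan([(.585,.2725,.028,1.583)],0,lin=.15)
a=cv2.resize(cv2.imread('pics/t33.png')[100:210,170:300],(780,660),interpolation=2); cv2.imwrite('pics/c33.png',a[:600])"
```

```text
[-0.1309 -0.0491 -0.9902] [ 0.56  4.82 -0.52] [-24.76100617  -1.71987835  18.2009561 ]
at [0.581 0.277 0.028] yaw 1.613 w 0.011 t 33.1 F [-26.9  -1.3  21.1] j6 0.4
0 [0.017, -0.002, -0.021] 0.014
```

View pics/c33.png

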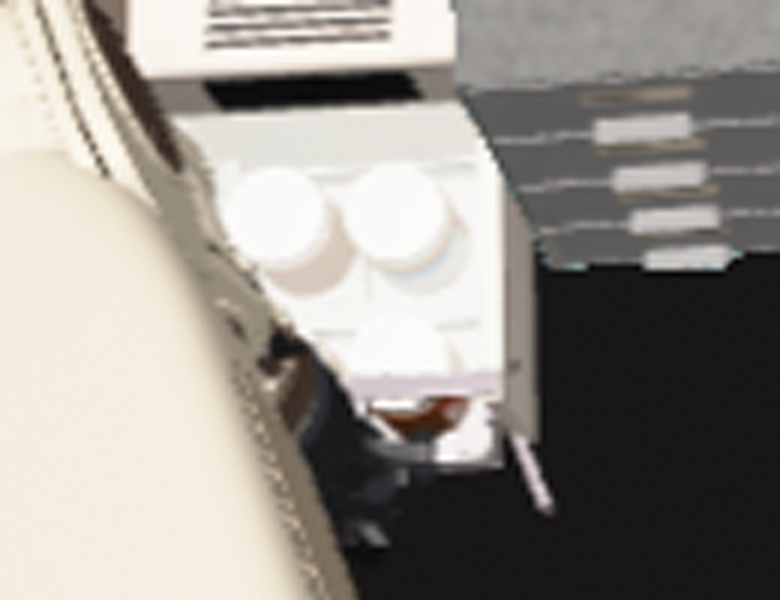

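The crop shows jar lids under the translucent canopy and the tray's front right corner at (500,462), with the wall end near (520,400)-(538,437). The arm stalled at x = .5813 with 25 N. I'll check whether that is the stop.

```bash
python3 -c "
from h import *
g=lambda x,y,h: plane('t33',170+x/6-.4,100+y/6-.4,h)[:2].round(4)
print('tray front R corner',g(500,462,.026),'wall end bottom outer',g(538,437,.0), 'canopy front R',g(500,376,.1),g(500,392,.094),'lids front',g(395,218,.068),g(277,218,.068),'rear lid',g(400,365,.068))
C=cloud('t33');z=np.load('pics/t33.npz')
for x,y in((480,462),(480,450),(500,458)): print(C[100+int(y/6),170+int(x/6)].round(3))
"
```

```text
tray front R corner [0.6139 0.2056] wall end bottom outer [0.6334 0.1907] canopy front R [0.6387 0.1915] [0.6323 0.1926] lids front [0.7325 0.2524] [0.7342 0.3127] rear lid [0.655  0.2483]
[0.615 0.216 0.017]
[0.624 0.218 0.009]
[0.619 0.208 0.013]
```

Possibly a few millimetres short, since the gripper body may be near the canopy. I'll release, back off, and push the rib's end with shut fingers.

Call:
move_arm([
  {"grip": 0.5,"linear": [0,0,0],"twist": 0},
  {"grip": 0.4,"linear": [0,0,0],"twist": 0},
  {"grip": 0.4,"linear": [-0.08,-0.02,0],"twist": 0},
  {"grip": 0.4,"linear": [-0.15,0,0],"twist": 0},
  {"grip": 0.4,"linear": [-0.15,0,0],"twist": 0},
])

```text
clock: 33.65
eef_pos: [0.5064, 0.2716, 0.0389]
tool_rot: [0.724, -0.034, -0.058, -0.687]
ft_force: [-0.6, 0.2, 0.3]
grip_width: 0.0514
```

```bash
python3 -c "
from h import *
o=bot.get_obs();print(R.from_quat(o['tool_rot']).as_matrix()[:,1].round(4),o['ft_torque'].round(2))
snap('top','t34');lids('t34',yr=(0,.4)); plan([(.53,.2725,.03,1.583)],0,lin=.15)"
```

```text
[-0.129  -0.0551 -0.9901] [ 0.06 -0.09  0.04]
at [0.501 0.271 0.039] yaw 1.611 w 0.051 t 33.7 F [-5.7 -2.7  0.2] j6 0.45
0 [0.152, 0.024, 0.005] 0.013
```

Call:
move_arm([
  {"grip": 1,"linear": [0,0.03,0.005],"twist": 0},
  {"grip": 1,"linear": [0,0.02,0],"twist": 0},
  {"grip": 1,"linear": [0,0,0],"twist": 0},
  {"grip": 1,"linear": [0.08,0.01,0],"twist": 0.005},
  {"grip": 1,"linear": [0.08,0.01,0],"twist": 0},
])

```text
clock: 34.2
eef_pos: [0.5318, 0.2712, 0.0192]
tool_rot: [0.726, -0.038, -0.057, -0.685]
ft_force: [1.3, -0.3, 1.0]
grip_width: 0.0002
```

Call:
move_arm([
  {"grip": 1,"linear": [0.05,0.005,0],"twist": 0},
  {"grip": 1,"linear": [0.04,0,0],"twist": 0},
  {"grip": 1,"linear": [0.04,0,0],"twist": 0},
  {"grip": 1,"linear": [0.04,0,0],"twist": 0},
  {"grip": 1,"linear": [0.04,0,0],"twist": 0},
])

```text
clock: 34.7
eef_pos: [0.5445, 0.2718, 0.0108]
tool_rot: [0.724, -0.06, -0.083, -0.682]
ft_force: [-19.4, 6.3, 1.9]
grip_width: -0.0
```

```bash
python3 -c "
from h import *
o=bot.get_obs();print(R.from_quat(o['tool_rot']).as_matrix()[:,1].round(4),o['ft_torque'].round(2))
snap('top','t35');lids('t35',yr=(0,.4)); plan([(.56,.2725,.03,1.583)],0,lin=.15)"
```

```text
[-0.2008 -0.0616 -0.9777] [ 0.99  3.38 -0.26]
at [0.544 0.272 0.01 ] yaw 1.609 w -0.0001 t 34.8 F [-21.1   4.    1.2] j6 0.41
0 [0.055, -0.116, -0.007] 0.012
```

```bash
python3 -c "
from h import *
plan([(.49,.272,.02),(.47,.29,.16),(.47,.38,.19)],0,lin=.22)"
```

```text
at [0.544 0.272 0.01 ] yaw 1.609 w -0.0001 t 34.8 F [-21.1   4.    1.2] j6 0.41
0 [-0.139, 0.002, 0.003] 0.0
1 [-0.139, 0.002, 0.003] 0.0
2 [-0.06, -0.167, 0.014] 0.0
3 [-0.06, -0.167, 0.014] 0.0
4 [-0.06, -0.167, 0.014] 0.0
0 [-0.06, -0.167, 0.014] 0.0
1 [-0.006, -0.058, 0.147] 0.0
2 [-0.006, -0.058, 0.147] 0.0
3 [-0.006, -0.058, 0.147] 0.0
```

Call:
move_arm([
  {"grip": 1,"linear": [-0.139,0,0.003],"twist": 0},
  {"grip": 1,"linear": [-0.139,0,0.003],"twist": 0},
  {"grip": 1,"linear": [-0.06,-0.167,0.014],"twist": 0},
  {"grip": 1,"linear": [-0.05,-0.2,0.014],"twist": 0},
  {"grip": 1,"linear": [-0.05,-0.2,0.014],"twist": 0},
])

```text
clock: 35.25
eef_pos: [0.4743, 0.2827, 0.1294]
tool_rot: [0.727, -0.07, -0.091, -0.677]
ft_force: [0.7, 0.7, -0.5]
grip_width: 0.0002
```

Call:
move_arm([
  {"grip": 1,"linear": [0.1,-0.2,0.05],"twist": 0},
  {"grip": 1,"linear": [0.1,-0.1,0.05],"twist": 0},
  {"grip": 1,"linear": [0.1,0,0],"twist": 0},
  {"grip": 1,"linear": [0,0,0],"twist": 0},
  {"grip": 1,"linear": [0,0,0],"twist": 0},
])

```text
clock: 35.75
eef_pos: [0.5514, 0.3103, 0.1806]
tool_rot: [0.726, -0.066, -0.086, -0.679]
ft_force: [-0.2, -0.0, -0.4]
grip_width: 0.0006
```

```bash
python3 -c "
from h import *
o=bot.get_obs();print(R.from_quat(o['tool_rot']).as_matrix()[:,1].round(4))
snap('wrist','w36'); snap('top','t36'); plan([(.5,.378,.08,1.583)],0,lin=.2)
a=cv2.resize(cv2.imread('pics/t36.png')[105:205,180:280],(400,400),interpolation=2); b=cv2.resize(cv2.imread('pics/w36.png'),(640,400))[:,120:520]; cv2.imwrite('pics/c36.png',np.hstack([a,b]))"
```

```text
[-0.2124 -0.0685 -0.9748]
at [0.55 0.31 0.18] yaw 1.607 w 0.0 t 35.9 F [0.1 0.  0.1] j6 0.46
0 [-0.044, 0.173, 0.127] 0.004
1 [-0.044, 0.173, 0.126] 0.004
2 [-0.045, 0.173, 0.126] 0.004
```

View pics/c36.png

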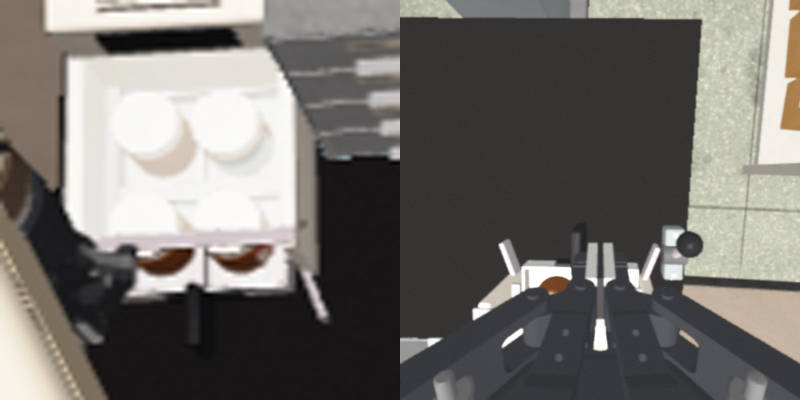

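The left crop shows all four jars in the bay, the tray front edge at (130-290, ~292) and the rib standing out. The wrist view on the right shows the lead-in tips at (503,243) and (658,247), the tray front edge at y≈263, and the lever ball at (689,244).

```bash
python3 -c "
from h import *
w=lambda x,y,h: plane('w36',x-280,y,h)[:2]
A,B=w(503,243,.022),w(658,247,.022); print('lead',A,B,np.linalg.norm(A-B))
for x in(530,560,635): print('edge',w(x,263,.026))
print('rib end',w(579,225,.055),'ball',w(689,244,.083))
t=lambda x,y,h: plane('t36',180+x/4-.4,105+y/4-.4,h)[:2]
print('top: lead tip',t(322,318,.022),'tray edge',t(280,291,.026),t(150,297,.026),'rib end',t(196,352,.055))
a=cv2.resize(cv2.imread('pics/w36.png')[215:315,200:400],(800,400),interpolation=2); b=cv2.resize(cv2.imread('pics/t36.png')[155:195,200:270],(700,400),interpolation=2)
cv2.imwrite('pics/c37.png',cv2.resize(np.vstack([a[:300],cv2.resize(b,(800,300))]),(800,600)))"
```

```text
lead [0.59169179 0.18832636] [0.58701248 0.36852743] 0.180261818416112
edge [0.61268898 0.22202569]
edge [0.61070376 0.25722739]
edge [0.60585683 0.34317299]
rib end [0.55922508 0.28183217] ball [0.56626807 0.3865205 ]
top: lead tip [0.59044301 0.18380954] tray edge [0.61180152 0.21591413] [0.60965624 0.31703277] rib end [0.55933512 0.27254561]
```

View pics/c37.png

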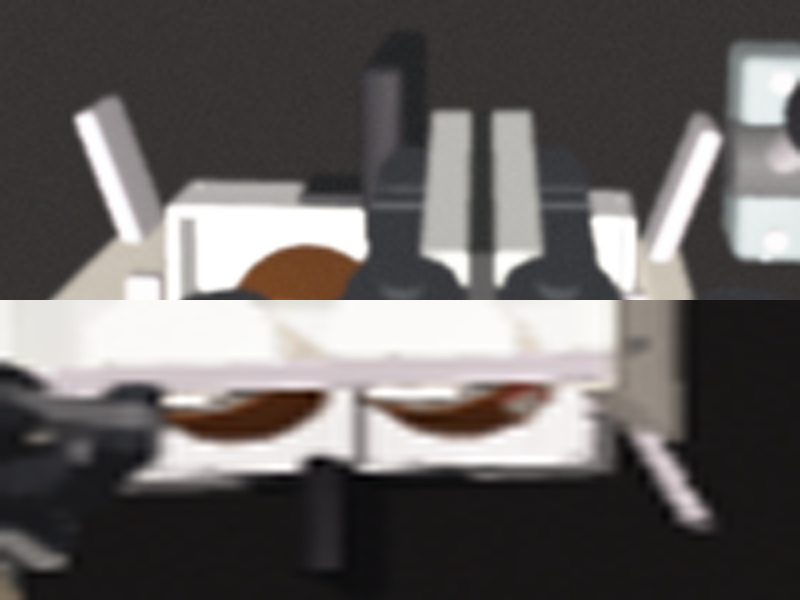

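```bash
python3 -c "
from h import *
w=lambda x,y,h: plane('w36',200+x/4-.4,215+y/4-.4,h)[:2]
A,B=w(88,114,.022),w(712,134,.022); E,F=w(180,203,.026),w(630,214,.026); J,K=w(130,240,.022),w(658,262,.022)
print(A,B,E,F,J,K)
d=(B-A)/np.linalg.norm(B-A); n=np.array([d[1],-d[0]]); n*=np.sign(n[0]); print('axis',n,'lead',np.linalg.norm(B-A)); 
for P in (E,F,J,K): print(((P-A)@n).round(4))
"
```

```text
[0.59189933 0.18664292] [0.58831515 0.36815175] [0.61587302 0.21565617] [0.61168988 0.34583528] [0.62954319 0.19929552] [0.62693335 0.35492043]
axis [0.99980509 0.01974274] lead 0.18154421248870833
0.0245
0.0229
0.0379
0.0383
```

The tray edge lies 24 mm behind the lead-in tips, against 25 mm expected for home, and two pushes at 20–25 N stalled there. The tray is home, so now the lever.

Call:
move_arm([
  {"grip": 1,"linear": [-0.06,0.1,0.13],"twist": 0.004},
  {"grip": 1,"linear": [-0.05,0.173,0.127],"twist": 0.004},
  {"grip": 1,"linear": [-0.045,0.173,0.12],"twist": 0.004},
  {"grip": 1,"linear": [0,0.05,0],"twist": 0},
  {"grip": 1,"linear": [0,0,0],"twist": 0},
])

```text
clock: 36.35
eef_pos: [0.4929, 0.3773, 0.083]
tool_rot: [0.728, -0.075, -0.077, -0.677]
ft_force: [-0.4, -0.9, 0.1]
grip_width: 0.0002
```

```bash
python3 -c "
from h import *
o=bot.get_obs();print(R.from_quat(o['tool_rot']).as_matrix()[:,1].round(4))
plan([(.5,.379,.072,1.583),(.62,.38,.072)],0,lin=.12)"
```

```text
[-0.2146 -0.0706 -0.9742]
at [0.493 0.377 0.083] yaw 1.581 w 0.0002 t 36.4 F [-0.4 -0.9  0.1] j6 0.61
0 [0.047, 0.045, 0.012] -0.001
1 [0.117, -0.026, -0.0] 0.0
2 [0.117, -0.026, -0.0] 0.0
3 [0.117, -0.026, -0.0] 0.0
4 [0.117, -0.026, -0.0] 0.0
0 [0.117, -0.026, -0.0] 0.0
```

Call:
move_arm([
  {"grip": 1,"linear": [0.05,0.04,0.012],"twist": 0},
  {"grip": 1,"linear": [0.1,-0.022,0],"twist": 0},
  {"grip": 1,"linear": [0.1,-0.022,0],"twist": 0},
  {"grip": 1,"linear": [0.1,-0.022,0],"twist": 0},
  {"grip": 1,"linear": [0.1,-0.022,0],"twist": 0},
])

```text
clock: 36.85
eef_pos: [0.5872, 0.3786, 0.0785]
tool_rot: [0.726, -0.075, -0.076, -0.679]
ft_force: [-1.6, 1.4, -0.7]
grip_width: 0.0003
```

Call:
move_arm([
  {"grip": 1,"linear": [0.08,-0.018,0],"twist": 0},
  {"grip": 1,"linear": [0.06,-0.014,0],"twist": 0},
  {"grip": 1,"linear": [0.05,-0.012,0],"twist": 0},
  {"grip": 1,"linear": [0.04,-0.01,0],"twist": 0},
  {"grip": 1,"linear": [0.04,-0.01,0],"twist": 0},
])

```text
clock: 37.35
eef_pos: [0.6054, 0.3776, 0.0807]
tool_rot: [0.723, -0.11, -0.112, -0.673]
ft_force: [-22.9, -0.8, 4.0]
grip_width: 0.0001
```

```bash
python3 -c "
from h import *
o=bot.get_obs();print(R.from_quat(o['tool_rot']).as_matrix()[:,1].round(4))
plan([(.62,.38,.072)],0,lin=.12)"
```

```text
[-0.3097 -0.0711 -0.9482]
at [0.605 0.378 0.081] yaw 1.585 w 0.0001 t 37.4 F [-22.9  -0.8   4. ] j6 0.5
0 [0.083, 0.018, 0.014] 0.0
```

The lever is at its stop: 23 N, at the expected position. I'll back off, lift clear and check.

Call:
move_arm([
  {"grip": 1,"linear": [-0.1,0,0],"twist": 0},
  {"grip": 1,"linear": [-0.2,-0.05,-0.03],"twist": 0},
  {"grip": 1,"linear": [-0.2,-0.1,-0.05],"twist": 0},
  {"grip": 1,"linear": [-0.2,-0.1,-0.1],"twist": 0},
  {"grip": 1,"linear": [-0.2,-0.1,-0.1],"twist": 0},
])

```text
clock: 37.85
eef_pos: [0.458, 0.3237, 0.1959]
tool_rot: [0.725, -0.118, -0.114, -0.669]
ft_force: [0.0, -0.1, 0.7]
grip_width: 0.0002
```

Call:
move_arm([
  {"grip": 1,"linear": [-0.1,-0.05,-0.2],"twist": 0},
  {"grip": 1,"linear": [-0.05,0,-0.2],"twist": 0},
  {"grip": 1,"linear": [0,0,-0.2],"twist": 0},
  {"grip": 1,"linear": [0,0,-0.1],"twist": 0},
  {"grip": 1,"linear": [0,0,0],"twist": 0},
])

```text
clock: 38.35
eef_pos: [0.4376, 0.1776, 0.2396]
tool_rot: [0.723, -0.111, -0.104, -0.674]
ft_force: [-0.5, 0.7, -0.9]
grip_width: 0.0
```

```bash
python3 -c "
from h import *
snap('top','t40'); snap('scene','s40'); plan([(.4,.1,.3)],0)
g=lambda u,v,h: plane('t40',u,v,h)[:2].round(3)
a=cv2.resize(cv2.imread('pics/t40.png')[105:265,180:420],(600,400),interpolation=2); b=cv2.resize(cv2.imread('pics/s40.png')[110:260,270:495],(300,200),interpolation=2)
cv2.imwrite('pics/c40.png',np.hstack([a,np.vstack([b[:, :200],b[:, 100:]])]))
im=np.load('pics/t40.npz')['im']; C=cloud('t40')
m=((im.max(-1)<60)&(C[...,2]>.06)&(C[...,2]<.11)&(C[...,1]>.36)&(C[...,1]<.42)&(C[...,0]>.5)&(C[...,0]<.7)); print('ball',m.sum(),C[m].mean(0) if m.any() else None)"
```

```text
at [0.438 0.18  0.239] yaw 1.575 w 0.0001 t 38.5 F [0.1 0.3 0.3] j6 0.36
0 [-0.132, -0.104, -0.209] 0.0
1 [-0.132, -0.104, -0.209] 0.0
ball 0 None
```

View pics/c40.png

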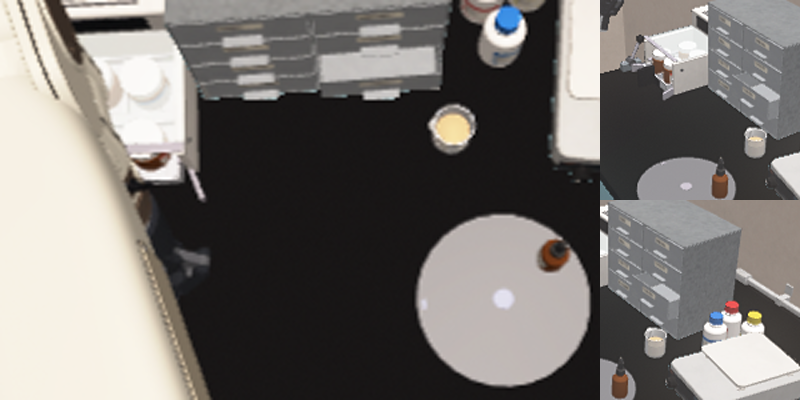

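The picture shows the dropper standing on the turntable at (553,255), the beaker standing at (452,128) and the tray in the bay. The lever is hidden by the arm, so I'll move aside and look once more.

Call:
move_arm([
  {"grip": 1,"linear": [-0.05,-0.05,-0.22],"twist": 0},
  {"grip": 1,"linear": [-0.05,-0.05,-0.22],"twist": 0},
  {"grip": 1,"linear": [-0.05,-0.05,-0.22],"twist": 0},
  {"grip": 1,"linear": [-0.05,0,-0.22],"twist": 0},
  {"grip": 1,"linear": [0,0,-0.1],"twist": 0},
])

```text
clock: 38.95
eef_pos: [0.4136, -0.013, 0.2923]
tool_rot: [0.723, -0.105, -0.109, -0.674]
ft_force: [0.2, 0.3, 0.6]
grip_width: -0.0
```

```bash
python3 -c "
from h import *
snap('top','t41'); snap('scene','s41'); lids('t41',yr=(0,.45))
a=cv2.resize(cv2.imread('pics/t41.png')[105:205,180:280],(400,400),interpolation=2); b=cv2.resize(cv2.imread('pics/s41.png')[115:195,270:350],(400,400),interpolation=2)
cv2.imwrite('pics/c41.png',np.hstack([a,b]))"
```

```text
(no output)
```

View pics/c41.png

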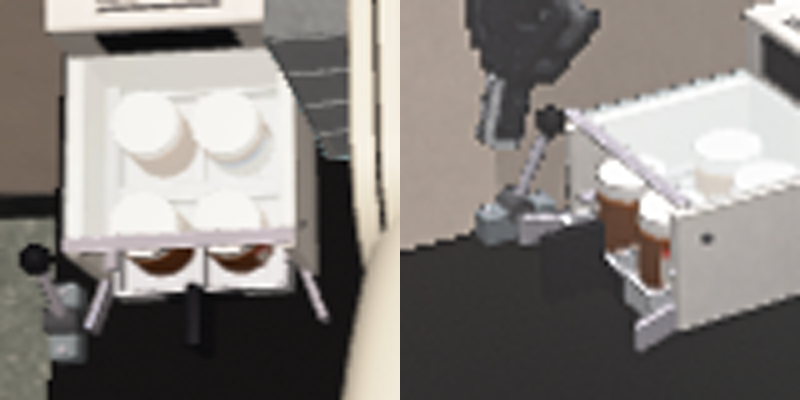

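```bash
python3 -c "
from h import *
t=lambda x,y,h: plane('t41',180+x/4-.4,105+y/4-.4,h)[:2].round(4)
print('ball',t(38,258,.083),'block',t(68,325,.024),'edge',t(280,291,.026)); print(bot.get_obs()['joint_vel'].round(3)); bot.job_done()"
```

```text
ball [0.6277 0.3846] block [0.5895 0.3809] edge [0.6118 0.2159]
[ 0.052  0.012 -0.006 -0.004  0.039  0.025]
the job is handed in; nothing more can be done
```

The job is handed in; the sim gave no verdict. All four sample jars are upright in their own tray compartments, the loaded tray is pushed into the docking bay, and the lock lever was then pushed back. It took about 39 s of the 200 s.

What the last checks showed:
- **Tray:** it stalled at the same spot in two pushes of about 20–25 N. Its front edge measured about 24 mm behind the lead-in tips, against about 25 mm expected for home. An earlier, coarser reading from the overhead camera suggested about 6 mm short, but a closer look with the wrist camera did not confirm that.
- **Lever:** the ball measured 62 mm farther back than at the start, against about 67 mm for full travel. That gap is within reading error, and the lever stopped hard against about 23 N.
- **Bystanders:** the dropper bottle is standing on the turntable and the beaker is standing.
- **Last lid search:** the automatic search for jar lids found none under the translucent canopy. I confirmed the four jars by eye in the last picture instead.

The tool tilted gradually during the moves, up to about 18° by the end. I partly corrected it along the way, and it did not affect where the jars ended up.

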